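# Fit and lock the specimen plate on a video microscope

## Task

Fit the specimen plate to the video microscope: turn the steel lock bar on the microscope's base until it lines up with the slot in the plate, lower the plate level and gently over the two guide pins and the bar until it lies flush on the base, then turn the bar crosswise to lock it. Lower the plate all the way by its grip rather than dropping it, keep the gripper and plate off the microscope and its lamp, and leave the other things on the bench where they are.

Things in the scene. Friction and masses are not known exactly. Their poses are not given: they have to be found in the camera images.
- base: The microscope's fixed cream base slab, 290 x 190 mm, 30 mm high, on the black bench (z = 0). Origin at bench level midway between its two guide pins; x = -160 to +130 mm, y = -95 to +95 mm in its frame, -x end (front) towards the robot. Steel pins on its top at x = 0, y = +60 and -60 mm: 10 mm diameter, 44 mm tall, the last 8 mm tapered to a 4 mm tip. Place and yaw vary.
- seat (a point): Centre of the plate's seat: on the base's top face, 30 mm above the bench, midway between the guide pins, axes as the base. When the plate is fully home its origin lies here and its axes lie along the base's.
- lockbar (a joint): Lock bar angle, rad, counter-clockwise positive from above, travel -1.75 to 1.75. At 0 the bar lies along the base's y and passes the plate's slot (44 x 16 mm); at +1.57 or -1.57 it lies along the base's x, crosswise to the slot, and locks the plate (either will do). Starts at 0.7 to 1.4. Light friction (0.05 N m); stays where it is left.
- lockbar_top (a point): Top centre of the steel lock bar, on its vertical turning axis, at x = -132, y = 0 mm of the base, 34 mm above the base's top; its y axis runs along the bar. Bar 38 mm long, 10 mm wide, 22 mm high, flat sides, underside 12 mm above the base's top, on a 9 mm stem. With the plate home it stands from 4 to 26 mm above the plate's top. A gripper here may be upright.
- scope: The video microscope, fixed on the base's rear and moving with it, same origin and axes as the base: a 32 mm steel column at x = +108 mm, an arm at 200 to 250 mm height, a cream zoom tube of 62 mm diameter with a black camera on top (330 mm above the bench), and under the tube a flat black ring lamp of 88 mm diameter, 20 mm thick.
- lamp (a point): Centre of the ring lamp's underside, x = +26 mm of the base, 115 mm above the base's top; its front edge is at x = -18 mm. With the plate home the plate's grip is only 22 mm in front of that edge: an upright gripper would hit the lamp. A tool leaning about 30 degrees back to the front (fingers pointing down and to +x of the base) clears it. Pick the plate up with that same lean.
- plate: Loose aluminium plate, 8 mm thick, 0.35 to 0.6 kg, flat on the bench left or right of the base, its place and yaw vary. Origin on its underside midway between its two 13 mm pin holes (x = 0, y = +60, -60 mm). Main part x = -75 to +45, y = -80 to +80 mm, a 35 mm window at x = +22; a 70 mm wide tongue from x = -75 to -155 has the slot (16 along x, 44 along y) at x = -132. Tongue goes to the front.
- plate_grip (a point): Where to hold the plate: in its black grip, at x = -40, y = 0 mm of the plate, 38 mm above its underside, over its centre of mass; axes as the plate. A flat-sided bar 14 mm wide along the plate's y (pinch it across that), 24 mm thick, leaning 30 degrees from vertical towards the plate's -x (tongue side); it runs on 18 mm beyond this point along its lean.
- slide_box: Grey closed slide box, 85 x 100 x 35 mm, origin under its centre. Leave it alone.
- oil_bottle: Small amber bottle, 40 mm diameter, 85 mm tall, origin under its centre. Leave it alone.
- stain_jar: Squat glass jar, 60 mm diameter, 75 mm tall, origin under its centre. Leave it alone.

How it is judged:
By the outcome, as a careful person would: the job done as asked, in the order asked, and still so for the second after the job is handed in, with the robot touching nothing.
It also fails if it takes over 72 s, if anything falls off the work surface, if the arm or the gripper's body presses on something with over 40 N, if the wrist force passes 120 N, or if a joint passes its speed limit or range.

## Robot

A 6-joint arm with a two-finger parallel gripper is mounted at the origin on the work surface. World frame = base frame: x ahead of the robot, y to its left, z up, the work surface at z = 0. Lengths are in m, angles in rad, forces in N, time in s.
With the tool pointing down it reaches from about 0.3 to 0.85 m from the base axis. Payload 5.4 kg.
Tool frame: the origin (TCP) lies at the very end of the fingers, on their centre line; the grasp point (between the pads) lies behind it (grip_depth is the y of the grasp point in the tool frame, in m); y points along the fingers, x is the direction in which the jaws open and shut, and the axes are right-handed (so a half turn about y gives the same grasp; the last joint's range is limited). The gripper opens to 85 mm and grips with 20 to 120 N. Pads are 22 mm wide; open, the fingers measure 114 mm over their backs; the gripper's body (76 mm by 85 mm) begins 54 mm behind the grasp point. The pads swing forward as they close: fully open they stand 13 mm farther back than shut.
Start: joints at [0.89, 0.158, 1.597, -0, 1.386, -0.21], TCP at [0.261, 0.512, 0.231] pointing down, gripper open.
Joint ranges: [-2.91, 2.91], [-0.94, 2.29], [0.18, 2.7], [-1.29, 4.43], [0.17, 2.64], [-3, 3]. Speed limits (rad/s): [2.57, 2.57, 3.14, 3.14, 3.14, 3.14].

## Interface

Orientations are given as a unit quaternion [x, y, z, w].
In Python, from workcell import * gives the robot as it stands.
- The arm moves only by the tool move_arm, never from a script. Its argument "commands" is a list that holds one entry, the list of rows, each a list of 6 numbers: the shift along the tool's x, y, z scaled (see below), then the turn, a rotation vector about the tool's x, y, z scaled (see below). A call has 1 to 5 rows; each row shifts and turns the commanded pose from where the row before left it, along the tool's axes as they then stand; what a row does not reach is not made up. The controller multiplies each number of a shift by 3 cm and each number of a turn by 4 degrees. A row lasts 1/10 s, in which the tool goes at most 50 mm and 8.59 degrees, less where a joint would pass 70% of its speed; a pose out of reach is approached as far as the arm can. A call with a number of a shift or a turn outside -1 to 1 is refused whole. A call with a gripper value outside its range is refused whole. "hand" is the gripper's target within -1 to 1 (shut at 1, half-way at 0, fully open at -1), set as the call begins (left out, the last holds). The fingers move at their own pace and stop on an object; the grip force is fixed at half the most. Time passes only in rows, so rows that do not move let the fingers close. It gives the time, the measured TCP pose, the force and the opening at its end, in the units of the state.
- state(): the state, without advancing time (a new reading comes with each control period).
- grab_frame(name): name is "side" or "top" or "wrist"; returns a dict with "pixels" (480x640x3 uint8, red, green, blue), "depth" (480x640 float32, m along the optical axis (not along the pixel's ray), 0 where there is no reading), "fx", "fy", "cx", "cy" (pixels), "D" ([k1, k2, p1, p2, k3] as OpenCV has them; the pictures are not rectified), "R" (3x3) and "t" (3): a world point X has camera coordinates R X + t; the wrist camera has in their place "T_tool_cam" (4x4, takes a point from camera to tool coordinates, whose origin is the TCP and whose axes are the tool frame's). Camera axes: x right, y down, z forward; pixel columns grow to the right and rows downward; lengths in m; the calibration is good to about 2 mm. A picture is of the moment at which its call begins: read the wrist's pose just before it.
- hand_in(): hands the job in, once; it reports no verdict.
Trained networks look in the newest picture that a camera, given by its name, has taken for a name from the list of things; names that differ only in an ending like _2 or _b are one class to them, and where a whole thing is asked for, a point or a joint stands for the part that bears it (a point fixed in the world has none). Each returns a list of dicts, best first, with "conf" (0 to 1); they miss things now and then, are a little off and sometimes report something else, mostly with a low value. They report only what shows in the picture. A call takes as long as a camera call.
- cut_out(label, camera): "pixels" (480x640 bool, what is visible of it) and "rect" ([centre column, centre row, width, height] in pixels, round what is visible of it).
- spot_point(label, camera): "location" ([column, row] in pixels: a listed point, or the origin of a listed thing).
The state is a dict: "clock": time; "q": joint angles; "qvel": joint speeds; "joint_efforts": joint torques, N m; "position": TCP position; "tool_rot": TCP orientation; "wrist_force": force on the tool from outside, world axes, zero at the start; "torque": the same for the moment, N m; "width": finger opening in m.
Only numpy, scipy, OpenCV 4.12 (cv2) and the standard library are available. Lean on these libraries where they do the work, as an engineer would, in place of code of your own. Each camera call takes 0.05 s, during which the arm holds its last target. There are 200 camera calls.

## Working session

There is one attempt and no reset: what is moved stays moved. The work goes in short steps, Python scripts to look and compute and a tool call to move; the robot and the scene stay as the last step left them, time stands still between calls to the robot, and variables do not carry over. Pictures are saved under pics/ and viewed, about 8 in all and at most 12, crops included, and the job is handed in when it is done.

Besides the shell and the picture viewer there is one more tool, called after ">>>" as name(argument=value, ...), one argument or row to a line, values as JSON. move_arm: Moves the arm, as the interface text tells. Its arguments: {"type":"object","properties":{"commands":{"type":"array","items":{"type":"array","items":{"type":"array","items":{"type":"number"}}}},"hand":{"type":"number"}},"required":["commands"]}

```bash
ls; mkdir -p pics
cat > h.py <<'E'
from workcell import *
import numpy as np, cv2
from scipy.spatial.transform import Rotation as Rn
def unproj(f,uv,depth=None,z=None):
    K=np.array([[f['fx'],0,f['cx']],[0,f['fy'],f['cy']],[0,0,1]])
    uv=np.asarray(uv,float).reshape(-1,1,2)
    n=cv2.undistortPoints(uv,K,np.array(f['D'],float)).reshape(-1,2)
    d=np.c_[n,np.ones(len(n))]
    R=np.array(f['R']);t=np.array(f['t'])
    o=-R.T@t; w=d@R
    if z is not None: return o+w*((z-o[2])/w[:,2])[:,None]
    return o+w*np.asarray(depth).reshape(-1,1)
def wristfix(f,s):
    T=np.array(f['T_tool_cam']);Rt=Rn.from_quat(s['tool_rot']).as_matrix()
    Rwc=Rt@T[:3,:3];o=Rt@T[:3,3]+np.array(s['position'])
    f['R']=Rwc.T;f['t']=-Rwc.T@o;return f
def save(n,p): cv2.imwrite('pics/'+n,cv2.cvtColor(p,cv2.COLOR_RGB2BGR))
E
python3 - <<'E'
from h import *
print(state())
for c in ['side','top']:
    f=grab_frame(c);save(c+'0.png',f['pixels'])
    print(c,f['fx'],f['D'],'cam at',-np.array(f['R']).T@f['t'])
    for l in ['base','seat','lockbar_top','lamp','scope','plate','plate_grip','slide_box','oil_bottle','stain_jar']:
        r=spot_point(l,c)
        for x in r[:2]:
            u,v=x['location'];d=f['depth'][min(479,max(0,int(v+.5))),min(639,max(0,int(u+.5)))]
            print(l,round(x['conf'],2),np.round([u,v],1),'depthpt',unproj(f,[u,v],[d]).round(3)[0])
E
```

```text
pics
{'clock': 0.0, 'q': array([ 8.89909810e-01,  1.59060976e-01,  1.59827720e+00,  7.28524805e-07,
        1.38618131e+00, -2.10090517e-01]), 'qvel': array([ 1.14028209e-04, -2.44185832e-03, -2.76304561e-04, -9.87657633e-05,
       -3.33228337e-04, -1.88717801e-04]), 'joint_efforts': array([ 6.46805875e-04, -3.95990396e+01, -3.31435239e+01, -1.20940699e-04,
        8.11748556e-03,  2.07223815e-05]), 'position': array([0.26043616, 0.51194945, 0.23028768]), 'tool_rot': array([ 0.60305244,  0.36895322, -0.37023792, -0.60259867]), 'wrist_force': array([ 0.83136727, -0.61400216, -0.78687654]), 'torque': array([ 0.02917642, -0.01793264,  0.07400949]), 'width': 0.08548778547878753}
side 476.51835638482794 [-0.06991744  0.          0.          0.          0.        ] cam at [0.20757547 0.87532832 1.05120504]
base 0.8 [244.3 281. ] depthpt [0.693 0.166 0.027]
seat 0.71 [244. 270.] depthpt [0.71  0.134 0.032]
lockbar_top 0.49 [288.1 271.4] depthpt [0.58  0.119 0.063]
lamp 0.67 [243.6 279.4] depthpt [0.696 0.163 0.03 ]
lamp 0.58 [231.5 242.4] depthpt [0.714 0.162 0.17 ]
plate 0.71 [307.6 204.9
[... 418 characters left out ...]
9048113 -0.01097227  1.50286671]
base 0.92 [277.1 193.3] depthpt [0.698 0.135 0.027]
seat 0.7 [382.8 206.7] depthpt [ 0.655 -0.192  0.014]
seat 0.58 [276.2 187.9] depthpt [0.715 0.138 0.024]
lockbar_top 0.67 [187.2 251.2] depthpt [0.518 0.404 0.052]
lockbar_top 0.53 [282.2 228.7] depthpt [0.585 0.117 0.048]
lamp 0.93 [272.3 172.4] depthpt [0.71  0.127 0.24 ]
scope 0.65 [280.2 190.9] depthpt [0.704 0.125 0.031]
scope 0.3 [274.4 189.3] depthpt [0.709 0.143 0.034]
plate_grip 0.86 [384.1 218.9] depthpt [ 0.615 -0.193  0.029]
slide_box 0.74 [191.5 308.6] depthpt [0.345 0.393 0.034]
oil_bottle 0.45 [187.1 252.6] depthpt [0.514 0.406 0.047]
stain_jar 0.8 [472.6 243.9] depthpt [ 0.532 -0.449  0.071]
```

Run:
```python
import cv2
a=cv2.imread('pics/top0.png');b=cv2.imread('pics/side0.png')
cv2.imwrite('pics/top0c.png',cv2.resize(a[110:320,150:500],None,fx=2.25,fy=2.25,interpolation=cv2.INTER_CUBIC))
cv2.imwrite('pics/side0c.png',cv2.resize(b[150:420,180:480],None,fx=2.2,fy=2.2,interpolation=cv2.INTER_CUBIC))
```

```text
(no output)
```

View pics/top0c.png

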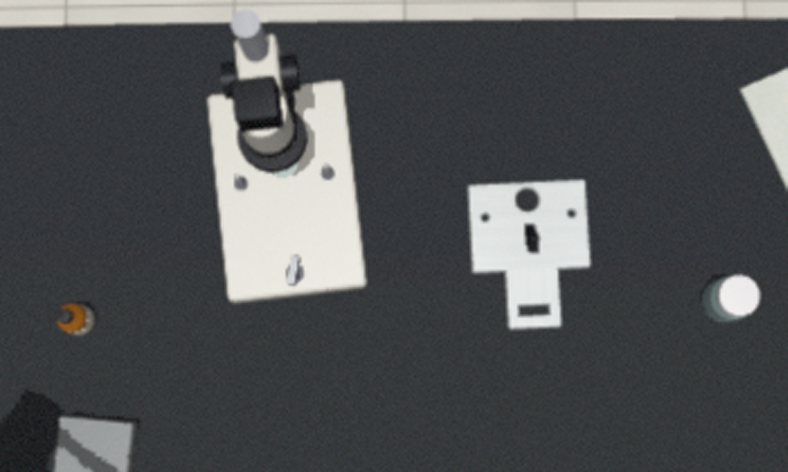

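View pics/side0c.png

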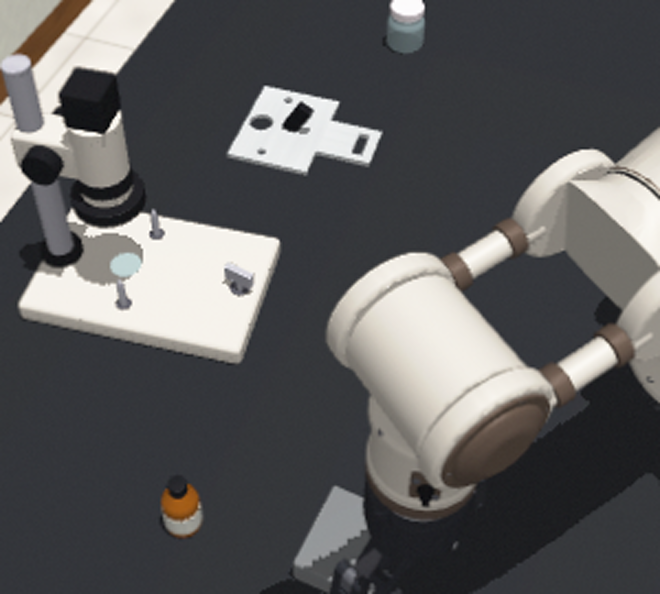

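The top view shows the base at left with its pins at crop (241,183) and (327,172) and the lock bar at (293,270), lying mostly along base x. The plate is at right with its grip at (532,238). The side view agrees, and the path between them is clear.

```bash
cat >> h.py <<'E'
from scipy.optimize import least_squares
def segs(P): return [(P[i],P[(i+1)%len(P)]) for i in range(len(P))]
def dseg(p,a,b):
    ab=b-a;t=np.clip(((p-a)@ab)/(ab@ab),0,1);return np.linalg.norm(p-a-t[:,None]*ab,axis=1)
def fit(pts,S,x0):
    S=[(np.array(a,float),np.array(b,float)) for a,b in S]
    def r(x):
        c,s=np.cos(x[2]),np.sin(x[2]);q=(pts-x[:2])@np.array([[c,-s],[s,c]])
        return np.min([dseg(q,a,b) for a,b in S],0)
    o=least_squares(r,x0,loss='soft_l1',f_scale=0.002);return o.x,np.median(r(o.x))
PLATE=segs([(-.075,-.08),(.045,-.08),(.045,.08),(-.075,.08),(-.075,.035),(-.155,.035),(-.155,-.035),(-.075,-.035)])
SLOT=segs([(-.140,-.022),(-.124,-.022),(-.124,.022),(-.140,.022)])
BASE=[((.02,.095),(-.16,.095)),((-.16,.095),(-.16,-.095)),((-.16,-.095),(.02,-.095))]
def contours(mask,f,z):
    cs,_=cv2.findContours(mask.astype(np.uint8),cv2.RETR_CCOMP,cv2.CHAIN_APPROX_NONE)
    return np.vstack([unproj(f,c.reshape(-1,2).astype(float),z=z) for c in cs if len(c)>30])[:,:2]
E
python3 - <<'E'
from h import *
f=grab_frame('top')
def bright(f,th=140): return f['pixels'].min(2)>th
b=bright(f)
def box(f,b,z,c,r):
    p=contours(b,f,z); return p[np.linalg.norm(p-c,axis=1)<r]
p=box(f,b,.008,[.635,-.193],.17)
print('plate top',fit(p,PLATE+SLOT,[.655,-.195,0]))
p=box(f,b,.03,[.63,.13],.17)
print('base top',fit(p,BASE,[.71,.135,.08]))
f=grab_frame('side');b=bright(f,120)
p=box(f,b,.008,[.635,-.193],.17)
print('plate side',len(p),fit(p,PLATE+SLOT,[.655,-.195,0]))
p=box(f,b,.03,[.63,.13],.17)
print('base side',len(p),fit(p,BASE,[.71,.135,.08]))
E
```

```text
plate top (array([ 0.66065592, -0.19728879,  0.04038386]), np.float64(0.0009258194047025575))
base top (array([0.71380805, 0.13864259, 0.11321109]), np.float64(0.0031446553777869507))
plate side 212 (array([ 0.6593949 , -0.19575277,  0.04204647]), np.float64(0.00124743025968891))
base side 269 (array([0.7207287 , 0.15397781, 0.18058954]), np.float64(0.009404544639835699))
```

```bash
cat >> h.py <<'E'
def Rtool(yaw,lean=0,flip=False):
    "tool rot: y down (leaned: fingers to +x of yaw frame), tool x along +-y of yaw frame"
    y=np.array([np.sin(lean),0,-np.cos(lean)]);x=np.array([0,-1. if flip else 1.,0]);z=np.cross(x,y)
    return Rn.from_euler('z',yaw).as_matrix()@np.c_[x,y,z]
def plan(R1,p1,s=None):
    "single-row equivalents in units from current pose"
    s=s or state();R0=Rn.from_quat(s['tool_rot']).as_matrix()
    rv=np.degrees(Rn.from_matrix(R0.T@R1).as_rotvec())
    dp=np.asarray(p1)-s['position']
    print('total turn units(4deg) in tool axes',(rv/4).round(2),'| shift units(3cm) in tool0 axes',(R0.T@dp/.03).round(2),'in tool1 axes',(R1.T@dp/.03).round(2))
E
python3 - <<'E'
from h import *
import workcell
print([n for n in dir(workcell) if not n.startswith('_')], getattr(workcell,'grip_depth',None))
s=state();print(Rn.from_quat(s['tool_rot']).as_matrix().round(3))
f=grab_frame('wrist');print(f['T_tool_cam'],f['fx'])
plan(Rtool(.1),[.56,.115,.25]);plan(Rtool(.1,0,True),[.56,.115,.25])
f=grab_frame('top');b=f['pixels'].min(2)>140
p=contours(b,f,.03)
for yaw in [.08]:
    q=(p-[.585,.117])@Rn.from_euler('z',yaw).as_matrix()[:2,:2]
    # sides
    res=[]
    for ax,val,lo,hi in [(1,.095,-.02,.1),(1,-.095,-.02,.1),(0,-.028,-.085,.085)]:
        o=1-ax;m=(abs(q[:,ax]-val)<.012)&(q[:,o]>lo)&(q[:,o]<hi)
        c=np.polyfit(q[m,o],q[m,ax],1);print(m.sum(),c,np.std(np.polyval(c,q[m,o])-q[m,ax]))
E
```

```text
['MotionError', 'cut_out', 'grab_frame', 'grip_depth', 'hand_in', 'spot_point', 'state'] -0.0187
[[ 0.454 -0.    -0.891]
 [ 0.891  0.     0.454]
 [ 0.    -1.     0.   ]]
[[ 9.99999030e-01 -5.34192348e-05 -1.39158366e-03 -9.89369379e-04]
 [ 1.29889029e-03 -3.24602215e-01  9.45849732e-01 -1.42660859e-01]
 [-5.02237708e-04 -9.45850622e-01 -3.24601831e-01  8.49214590e-02]
 [ 0.00000000e+00  0.00000000e+00  0.00000000e+00  1.00000000e+00]] 345.7469266021991
total turn units(4deg) in tool axes [ 0.   -8.18 -0.  ] | shift units(3cm) in tool0 axes [ -7.28  -0.62 -14.9 ] in tool1 axes [-14.18  -0.62  -8.6 ]
total turn units(4deg) in tool axes [ 0.   36.82  0.  ] | shift units(3cm) in tool0 axes [ -7.28  -0.62 -14.9 ] in tool1 axes [14.18 -0.62  8.6 ]
38 [0.03326038 0.09937074] 0.000881405724356944
31 [ 0.02002919 -0.08534257] 0.0007692955794417534
56 [-0.03913973 -0.031678  ] 0.001588675156690707
```

```bash
cat >> h.py <<'E'
def rows(R1,p1,n,R0=None,p0=None,dec=1):
    if R0 is None:
        s=state();R0=Rn.from_quat(s['tool_rot']).as_matrix();p0=np.array(s['position'])
    R=R0.copy();p=np.array(p0,float);p1=np.asarray(p1,float);out=[]
    for k in range(n):
        m=n-k
        tv=np.round(np.degrees(Rn.from_matrix(R.T@R1).as_rotvec())/4/m,dec)
        sv=np.round(R.T@(p1-p)/.03/m,dec)
        p=p+R@sv*.03;R=R@Rn.from_rotvec(np.radians(tv*4)).as_matrix()
        out.append([float(v)+0. for v in np.r_[sv,tv]])
    for i in range(0,n,5): print(out[i:i+5])
    print('end',p.round(4),'rest',((p1-p)*1e3).round(1),'mm',np.degrees(Rn.from_matrix(R.T@R1).magnitude()).round(2),'deg','max',np.abs(out).max())
    return R,p
E
python3 -c "
from h import *
rows(Rtool(.11),[.54,.12,.25],18)"
```

```text
[[-0.4, 0.0, -0.8, 0.0, -0.5, 0.0], [-0.4, 0.0, -0.8, 0.0, -0.5, 0.0], [-0.5, 0.0, -0.8, 0.0, -0.5, 0.0], [-0.5, 0.0, -0.7, 0.0, -0.5, 0.0], [-0.5, 0.0, -0.7, 0.0, -0.5, 0.0]]
[[-0.5, 0.0, -0.7, 0.0, -0.4, 0.0], [-0.6, -0.1, -0.7, 0.0, -0.5, 0.0], [-0.6, 0.0, -0.7, 0.0, -0.4, 0.0], [-0.6, -0.1, -0.6, 0.0, -0.5, 0.0], [-0.6, 0.0, -0.6, 0.0, -0.4, 0.0]]
[[-0.7, -0.1, -0.6, 0.0, -0.5, 0.0], [-0.7, 0.0, -0.6, 0.0, -0.4, 0.0], [-0.7, -0.1, -0.6, 0.0, -0.5, 0.0], [-0.7, 0.0, -0.6, 0.0, -0.4, 0.0], [-0.7, -0.1, -0.5, 0.0, -0.5, 0.0]]
[[-0.7, 0.0, -0.5, 0.0, -0.4, 0.0], [-0.8, -0.1, -0.5, 0.0, -0.5, 0.0], [-0.7, 0.0, -0.4, 0.0, -0.4, 0.0]]
end [0.5385 0.1207 0.2493] rest [ 1.5 -0.7  0.7] mm 0.08 deg max 0.8
```

>>> move_arm(
  commands=[
    [[-0.4,0,-0.8,0,-0.5,0],[-0.4,0,-0.8,0,-0.5,0],[-0.5,0,-0.8,0,-0.5,0],[-0.5,0,-0.7,0,-0.5,0],[-0.5,0,-0.7,0,-0.5,0]],
  ],
  hand=-1,
)

```text
clock: 1.8
position: [0.3394, 0.4032, 0.2314]
tool_rot: [0.568, 0.421, -0.421, -0.568]
wrist_force: [0.5, -0.7, 0.0]
width: 0.0847
```

>>> move_arm(
  commands=[
    [[-0.5,0,-0.7,0,-0.4,0],[-0.6,-0.1,-0.7,0,-0.5,0],[-0.6,0,-0.7,0,-0.4,0],[-0.6,-0.1,-0.6,0,-0.5,0],[-0.6,0,-0.6,0,-0.4,0]],
  ],
)

```text
clock: 2.3
position: [0.4157, 0.2954, 0.2378]
tool_rot: [0.534, 0.464, -0.463, -0.534]
wrist_force: [0.2, -0.2, 0.7]
width: 0.0854
```

>>> move_arm(
  commands=[
    [[-0.7,-0.1,-0.6,0,-0.5,0],[-0.7,0,-0.6,0,-0.4,0],[-0.7,-0.1,-0.6,0,-0.5,0],[-0.7,0,-0.6,0,-0.4,0],[-0.7,-0.1,-0.5,0,-0.5,0]],
  ],
)

```text
clock: 2.8
position: [0.4939, 0.1836, 0.2461]
tool_rot: [-0.495, -0.505, 0.505, 0.495]
wrist_force: [-1.2, 0.6, 0.7]
width: 0.0853
```

>>> move_arm(
  commands=[
    [[-0.7,0,-0.5,0,-0.4,0],[-0.8,-0.1,-0.5,0,-0.5,0],[-0.7,0,-0.4,0,-0.4,0],[0,0,0,0,0,0],[0,0,0,0,0,0]],
  ],
)

```text
clock: 3.3
position: [0.5384, 0.1206, 0.2492]
tool_rot: [-0.472, -0.526, 0.526, 0.473]
wrist_force: [-0.3, 0.0, 0.9]
width: 0.0856
```

Run:
```python
from h import *
s=state();f=wristfix(grab_frame('wrist'),s);save('w1.png',f['pixels'])
print(s['clock'],s['position'],np.abs(s['qvel']).max(),s['wrist_force'])
z={'seat':.03,'lockbar_top':.064,'base':0}
for l in z:
    for x in spot_point(l,'wrist')[:2]: print(l,x['conf'],x['location'],unproj(f,x['location'],z=z[l])[0].round(4))
for x in cut_out('lockbar_top','wrist')[:2]:
    print(x['conf'],x['rect'])
```

```text
3.3 [0.53843462 0.12064706 0.24915663] 0.023519645083041274 [-0.34072263  0.01108075  0.87282137]
seat 0.79 [315.3, 338.5] [0.7102 0.134  0.03  ]
lockbar_top 0.7 [321.2, 248.7] [0.5783 0.1267 0.064 ]
base 0.72 [319.0, 323.1] [0.707  0.1383 0.    ]
0.61 [318.5, 244.4, 17.7, 37.6]
```

View pics/w1.png

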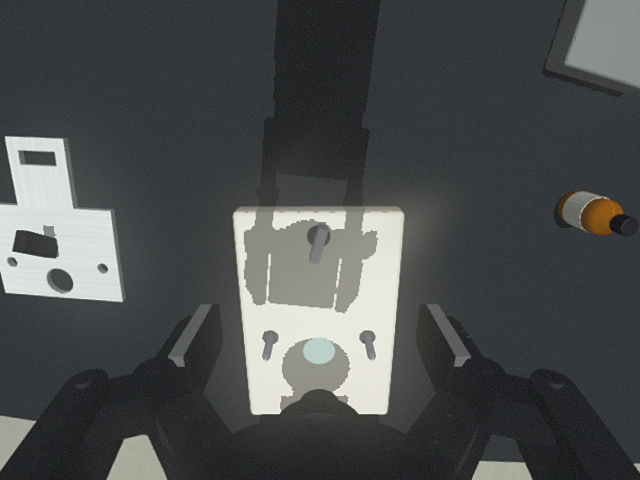

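The wrist view shows the whole base, with pin feet near (270,338) and (368,338) and the bar at about (318,245). The plate is at the left and its slot is at (38,158).

```bash
cat >> h.py <<'E'
def proj(f,X):
    K=np.array([[f['fx'],0,f['cx']],[0,f['fy'],f['cy']],[0,0,1]])
    r,_=cv2.Rodrigues(np.array(f['R']));return cv2.projectPoints(np.asarray(X,float).reshape(-1,3),r,np.array(f['t'],float),K,np.array(f['D'],float))[0].reshape(-1,2)
def basefit(f,x0,th=95,lo=-.16,hi=.0):
    px=f['pixels'];b=cv2.morphologyEx((px.min(2)>th).astype(np.uint8),cv2.MORPH_CLOSE,np.ones((5,5)))
    p=contours(b,f,.03);c,s=np.cos(x0[2]),np.sin(x0[2]);q=(p-x0[:2])@np.array([[c,-s],[s,c]])
    m=((abs(abs(q[:,1])-.095)<.012)&(q[:,0]>-.15)&(q[:,0]<hi))|((abs(q[:,0]+.16)<.012)&(abs(q[:,1])<.085))
    return fit(p[m],BASE,x0),m.sum()
def T(x,pts):
    pts=np.asarray(pts,float).reshape(-1,3);c,s=np.cos(x[2]),np.sin(x[2])
    return np.c_[x[0]+c*pts[:,0]-s*pts[:,1],x[1]+s*pts[:,0]+c*pts[:,1],pts[:,2]]
E
python3 - <<'E'
from h import *
s=state();f=wristfix(grab_frame('wrist'),s)
for th in (80,95,120): 
    (x,e),n=basefit(f,[.712,.1385,.11],th,hi=.05); print(th,x,e,n)
g=grab_frame('top');print(basefit(g,[.712,.1385,.11],140))
b=f['pixels'].min(2)>110
p=contours(b,f,.008);p=p[np.linalg.norm(p-[.635,-.193],axis=1)<.17]
print('plate wrist',fit(p,PLATE+SLOT,[.66,-.196,.04]))
im=f['pixels'].copy()
for P in [[0,.06,.03],[0,-.06,.03],[0,.06,.074],[0,-.06,.074],[-.132,0,.064]]:
    u=proj(f,T(x,[P]))[0];print(P,u.round(1))
crop=cv2.resize(im[200:370,220:420],None,fx=4,fy=3.5,interpolation=cv2.INTER_CUBIC)
for P in [[0,.06,.074],[0,-.06,.074],[-.132,0,.064]]:
    u=proj(f,T(x,[P]))[0];cv2.drawMarker(crop,(int((u[0]-220+.5)*4),int((u[1]-200+.5)*3.5)),(255,0,0),0,14,1)
save('w2.png',crop)
E
```

```text
80 [0.70216929 0.1396737  0.11529329] 0.0011028416679894348 437
95 [0.70312395 0.13748855 0.10929054] 0.0014870488934380366 461
120 [0.70523371 0.13779976 0.11333073] 0.0022814668678775296 478
((array([0.71483033, 0.14106113, 0.1141254 ]), np.float64(0.001931767626845951)), np.int64(144))
plate wrist (array([ 0.65651752, -0.19538972,  0.05901945]), np.float64(0.0014346807735860976))
[0, 0.06, 0.03] [366.4 335.1]
[0, -0.06, 0.03] [269.2 335.4]
[0, 0.06, 0.074] [371.4 358.4]
[0, -0.06, 0.074] [263.9 358.6]
[-0.132, 0, 0.064] [316.9 244.5]
```

View pics/w2.png

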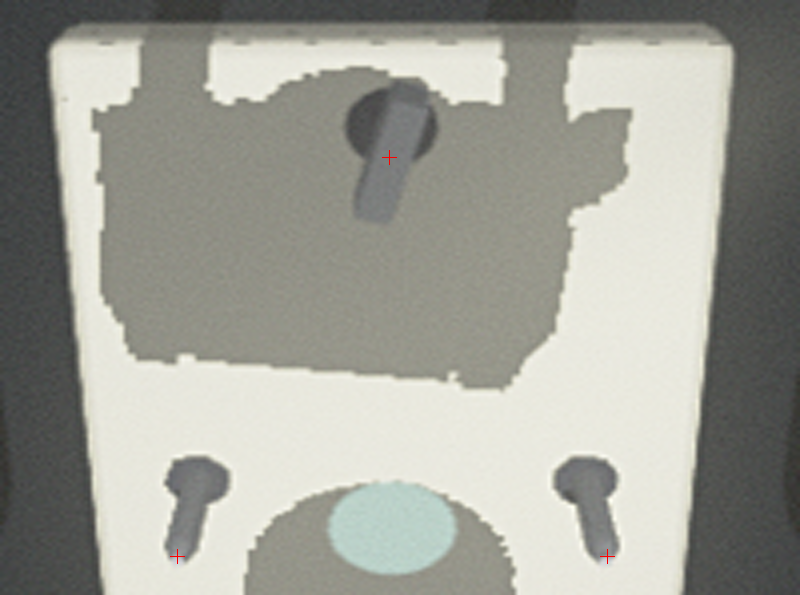

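Run:
```python
from h import *
s=state();f=wristfix(grab_frame('wrist'),s)
def planechk(f,reg,ztrue,lab):
    r0,r1,c0,c1=reg;vv,uu=np.mgrid[r0:r1:2,c0:c1:2];d=f['depth'][vv,uu].ravel();m=d>0
    P=unproj(f,np.c_[uu.ravel(),vv.ravel()][m],d[m])
    k=abs(P[:,2]-ztrue)<.015;P=P[k]
    A=np.c_[P[:,:2]-P[:,:2].mean(0),np.ones(len(P))];c=np.linalg.lstsq(A,P[:,2],rcond=None)[0]
    print(lab,'slope x,y deg',np.degrees(c[:2]).round(2),'z',c[2].round(4),'std',np.std(A@c-P[:,2]).round(4),len(P),P[:,:2].mean(0).round(2))
planechk(f,(0,300,0,640),0,'wrist bench')
planechk(f,(205,400,235,400),.03,'wrist base')
g=grab_frame('top')
planechk(g,(150,400,200,560),0,'top bench');planechk(g,(180,235,250,310),.03,'top base')
h=grab_frame('side');planechk(h,(150,420,250,500),0,'side bench')
print('tips',unproj(f,[[265,358.9],[371,358.9]],z=.074))
print('bar',unproj(f,[[220+393.5/4-.5,200+159/3.5-.5]],z=.064))
print('bar ends',unproj(f,[[220+413/4-.5,200+102/3.5-.5],[220+375/4-.5,200+216/3.5-.5]],z=.064))
# top: pins dark spots
b=g['pixels'].min(2)[175:205,245:310];
cs=[]
for (u,v) in [(150+241/2.25,110+183/2.25),(150+327/2.25,110+172/2.25)]:
    w=np.clip(150-g['pixels'].min(2)[int(v)-5:int(v)+7,int(u)-5:int(u)+7].astype(float),0,None);yy,xx=np.mgrid[int(v)-5:int(v)+7,int(u)-5:int(u)+7]
    cc=[(w*xx).sum()/w.sum(),(w*yy).sum()/w.sum()];print(cc,unproj(g,cc,z=.045).round(4))
```

```text
wrist bench slope x,y deg [ 0.4  -0.25] z 0.0007 std 0.0022 41692 [0.48 0.1 ]
wrist base slope x,y deg [ 0.22 -0.04] z 0.0299 std 0.0017 7225 [0.66 0.13]
top bench slope x,y deg [ 0.14 -0.03] z -0.0005 std 0.0037 18577 [ 0.45 -0.25]
top base slope x,y deg [-0.06  0.28] z 0.0294 std 0.0033 354 [0.68 0.1 ]
side bench slope x,y deg [ 0.02 -0.07] z 0.0009 std 0.0028 14615 [ 0.35 -0.02]
tips [[0.71244503 0.07916995 0.074     ]
 [0.69943444 0.19687484 0.074     ]]
bar [[0.5745926 0.1236218 0.064    ]]
bar ends [[0.55688016 0.12658155 0.064     ]
 [0.59287103 0.12081878 0.064     ]]
[np.float64(256.875), np.float64(190.97738095238094)] [[0.7018 0.1952 0.045 ]]
[np.float64(295.2755244755245), np.float64(186.51608391608391)] [[0.7145 0.0778 0.045 ]]
```

```bash
python3 -c "
from h import *
R,p=rows(Rtool(-.159),[.5755,.1233,.10],7,dec=2)
rows(Rtool(-.159),[.5755,.1233,.045],4,R,p,dec=2)"
```

```text
[[-0.01, 0.71, -0.18, 0.0, 0.55, 0.0], [0.0, 0.71, -0.18, 0.0, 0.55, 0.0], [0.01, 0.71, -0.18, 0.0, 0.55, 0.0], [0.01, 0.71, -0.17, 0.0, 0.55, 0.0], [0.02, 0.71, -0.17, 0.0, 0.55, 0.0]]
[[0.02, 0.71, -0.18, 0.0, 0.54, 0.0], [0.03, 0.72, -0.17, 0.0, 0.55, 0.0]]
end [0.5754 0.1232 0.0999] rest [0.1 0.1 0.1] mm 0.01 deg max 0.72
[[0.0, 0.46, 0.0, 0.0, 0.0, 0.0], [0.0, 0.46, 0.0, 0.0, 0.0, 0.0], [0.0, 0.46, 0.0, 0.0, 0.0, 0.0], [0.0, 0.45, 0.0, 0.0, 0.0, 0.0]]
end [0.5754 0.1232 0.045 ] rest [ 0.1  0.1 -0. ] mm 0.01 deg max 0.46
```

>>> move_arm(
  commands=[
    [[0,0.7,-0.18,0,0.55,0],[0,0.7,-0.18,0,0.55,0],[0,0.7,-0.18,0,0.55,0],[0.03,0.7,-0.17,0,0.55,0],[0.03,0.7,-0.17,0,0.55,0]],
  ],
)

```text
clock: 4.3
position: [0.5651, 0.1235, 0.1435]
tool_rot: [0.521, 0.478, -0.478, -0.521]
wrist_force: [0.8, -0.6, 0.4]
width: 0.0852
```

>>> move_arm(
  commands=[
    [[0.02,0.72,-0.18,0,0.55,0],[0.02,0.72,-0.17,0,0.55,0],[0,0,0,0,0,0]],
  ],
)

```text
clock: 4.6
position: [0.5733, 0.1235, 0.0977]
tool_rot: [-0.537, -0.457, 0.46, 0.54]
wrist_force: [-0.9, 0.1, -0.2]
width: 0.0851
```

Run:
```python
from h import *
s=state();f=wristfix(grab_frame('wrist'),s)
print(s['position'],s['wrist_force'])
X=np.array([.5755,.1233,.064]);u=proj(f,X)[0];print(u)
im=f['pixels'];c0,r0=max(0,int(u[0])-90),max(0,int(u[1])-70);c=cv2.resize(im[r0:r0+140,c0:c0+180],None,fx=4,fy=4,interpolation=cv2.INTER_CUBIC)
d=np.array([np.cos(-.159),np.sin(-.159),0]);n=np.array([-d[1],d[0],0])
for P in [X,X+.019*d+.005*n,X+.019*d-.005*n,X-.019*d+.005*n,X-.019*d-.005*n]:
    q=proj(f,P)[0];cv2.drawMarker(c,(int((q[0]-c0+.5)*4),int((q[1]-r0+.5)*4)),(255,0,0),0,12,1)
print(c0,r0);save('w3.png',c)
```

```text
[0.57325335 0.12345081 0.09770507] [-0.90028093  0.11268827 -0.20030116]
[320.83365138 281.70890048]
230 211
```

View pics/w3.png

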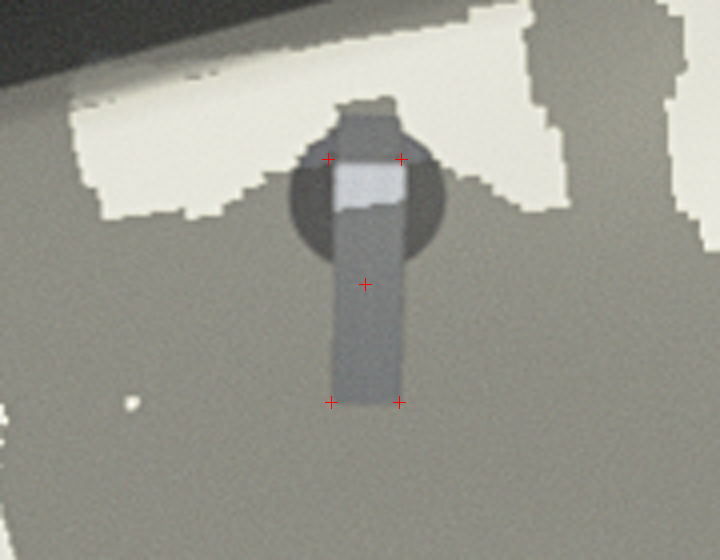

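The bar's outline matches the prediction to under 1 mm (bar centre at crop (368,283), marker at (365,284)), so I'll descend and grip.

>>> move_arm(
  commands=[
    [[0,0.46,0,0,0,0],[0,0.46,0,0,0,0],[0,0.46,0,0,0,0],[0,0.42,0,0,0,0],[0,0,0,0,0,0]],
  ],
)

```text
clock: 5.15
position: [0.5734, 0.1235, 0.0443]
tool_rot: [-0.537, -0.457, 0.46, 0.539]
wrist_force: [-0.3, -0.4, -0.4]
width: 0.0855
```

>>> move_arm(
  commands=[
    [[0,0,0,0,0,0],[0,0,0,0,0,0],[0,0,0,0,0,0],[0,0,0,0,0,0],[0,0,0,0,0,0]],
  ],
  hand=0.6,
)

```text
clock: 5.65
position: [0.5757, 0.1235, 0.0475]
tool_rot: [0.539, 0.459, -0.458, -0.538]
wrist_force: [-0.3, -0.6, 0.5]
width: 0.0176
```

>>> move_arm(
  commands=[
    [[0,0,0,0,0,0],[0,0,0,0,0,0],[0,0,0,0,0,0],[0,0,0,0,0,0]],
  ],
  hand=1,
)

```text
clock: 6.05
position: [0.5758, 0.1244, 0.0477]
tool_rot: [-0.538, -0.459, 0.458, 0.539]
wrist_force: [-0.9, 5.5, 3.5]
width: 0.0089
```

Run:
```python
from h import *
s=state();R=Rn.from_quat(s['tool_rot']).as_matrix();print(s['position'],s['wrist_force'],s['torque'],s['width'],R.round(4))
rows(Rtool(-.159-1.302),[.5755,.1236,.045],20,dec=2)
```

```text
[0.57582665 0.12437527 0.04767668] [-0.8830504  5.5113448  3.4735085] [ 0.87330108  0.07425687 -0.03929196] 0.008851008704243041 [[ 1.594e-01  9.000e-04 -9.872e-01]
 [ 9.872e-01  1.400e-03  1.594e-01]
 [ 1.500e-03 -1.000e+00 -7.000e-04]]
[[0.0, 0.0, 0.0, 0.0, 0.93, 0.0], [0.0, 0.0, 0.0, 0.0, 0.93, 0.0], [0.0, 0.0, 0.0, 0.0, 0.93, 0.0], [0.0, 0.01, 0.0, 0.0, 0.93, 0.0], [0.0, 0.0, 0.0, 0.0, 0.93, 0.0]]
[[0.0, 0.01, 0.0, 0.0, 0.93, 0.0], [0.0, 0.0, 0.0, 0.0, 0.93, 0.0], [0.0, 0.01, 0.0, 0.0, 0.93, 0.0], [0.0, 0.0, 0.0, 0.0, 0.93, 0.0], [0.0, 0.01, 0.0, 0.0, 0.93, 0.0]]
[[0.0, 0.0, 0.0, 0.0, 0.93, 0.0], [0.0, 0.01, 0.0, 0.0, 0.93, 0.0], [0.0, 0.0, 0.0, 0.0, 0.93, 0.0], [0.0, 0.01, 0.0, 0.0, 0.93, 0.0], [0.0, 0.0, 0.0, 0.0, 0.94, 0.0]]
[[0.0, 0.01, 0.0, 0.0, 0.93, 0.0], [0.0, 0.0, -0.01, 0.0, 0.94, 0.0], [-0.01, 0.01, 0.0, -0.01, 0.93, 0.01], [0.0, 0.0, -0.01, 0.0, 0.94, 0.0], [-0.01, 0.01, 0.0, -0.01, 0.93, 0.01]]
end [0.5754 0.1237 0.045 ] rest [ 0.1 -0.1  0. ] mm 0.02 deg max 0.94
```

>>> move_arm(
  commands=[
    [[0,0,0,0,0.93,0],[0,0,0,0,0.93,0],[0,0,0,0,0.93,0],[0,0,0,0,0.93,0],[0,0,0,0,0.93,0]],
  ],
)

```text
clock: 6.55
position: [0.576, 0.125, 0.0476]
tool_rot: [-0.605, -0.365, 0.364, 0.606]
wrist_force: [1.1, 8.1, 2.8]
width: 0.0081
```

>>> move_arm(
  commands=[
    [[0,0,0,0,0.93,0],[0,0,0,0,0.93,0],[0,0,0,0,0.93,0],[0,0,0,0,0.93,0],[0,0,0,0,0.93,0]],
  ],
)

```text
clock: 7.05
position: [0.5764, 0.1256, 0.0477]
tool_rot: [-0.656, -0.263, 0.261, 0.658]
wrist_force: [2.4, 9.9, 1.0]
width: 0.009
```

>>> move_arm(
  commands=[
    [[0,0,0,0,0.93,0],[0,0,0,0,0.93,0],[0,0,0,0,0.93,0],[0,0,0,0,0.93,0],[0,0,0,0,0.93,0]],
  ],
)

```text
clock: 7.55
position: [0.5769, 0.126, 0.0477]
tool_rot: [-0.689, -0.154, 0.151, 0.692]
wrist_force: [5.1, 11.7, -0.7]
width: 0.0086
```

>>> move_arm(
  commands=[
    [[0,0,0,0,0.94,0],[0,0,0,0,0.94,0],[0,0,0,0,0.94,0],[0,0,0,0,0.94,0],[0,0,0,0,0.94,0]],
  ],
)

```text
clock: 8.05
position: [0.5775, 0.1262, 0.0477]
tool_rot: [-0.705, -0.039, 0.035, 0.708]
wrist_force: [7.7, 12.3, -3.4]
width: 0.0084
```

>>> move_arm(
  commands=[
    [[0,0,0,0,0,0],[0,0,0,0,0,0],[0,0,0,0,0,0]],
  ],
)

```text
clock: 8.35
position: [0.5775, 0.1262, 0.0477]
tool_rot: [-0.704, -0.04, 0.036, 0.708]
wrist_force: [6.9, 13.0, -3.0]
width: 0.0082
```

Run:
```python
from h import *
s=state();R=Rn.from_quat(s['tool_rot']).as_matrix();print(s['q'],s['position'],s['wrist_force'],s['torque'],s['width'],R.round(4), np.arctan2(R[1,0],R[0,0]))
```

```text
[ 0.00832234  0.40107897  1.69132632  0.00548799  1.04347831 -0.10234305] [0.57754923 0.12615922 0.04770093] [ 6.88632806 13.00514439 -3.04767193] [ 2.05924371 -1.03384543 -0.02137103] 0.00815392255023369 [[ 0.9942  0.0057 -0.1077]
 [ 0.1077  0.0048  0.9942]
 [ 0.0062 -1.      0.0042]] 0.10790448920500482
```

Gripping while turning gives the lock axis as about (0.5777, 0.1242), consistent between the start and end of the turn. Next I release, rise, and go to the plate with a 30° lean.

>>> move_arm(
  commands=[
    [[0,0,0,0,0,0],[0,0,0,0,0,0],[0,0,0,0,0,0]],
  ],
  hand=-0.2,
)

```text
clock: 8.65
position: [0.5752, 0.123, 0.0468]
tool_rot: [0.706, 0.038, -0.039, -0.706]
wrist_force: [0.9, -0.5, -0.5]
width: 0.0506
```

>>> move_arm(
  commands=[
    [[0,-0.5,0,0,0,0],[0,-1,0,0,0,0],[0,-1,0,0,0,0],[0,-1,0,0,0,0],[0,-1,0,0,0,0]],
  ],
)

```text
clock: 9.15
position: [0.5755, 0.1232, 0.1846]
tool_rot: [0.706, 0.039, -0.038, -0.706]
wrist_force: [0.1, -0.7, 0.2]
width: 0.0511
```

Run:
```python
from h import *
pl=[.6598,-.1965,.041]
R1=Rtool(pl[2],np.pi/6)
g=T(pl,[[-.04,0,.038]])[0]; tcp=g+.0187*R1[:,1]
print(state()['position'],g,tcp,tcp-.12*R1[:,1])
rows(R1,tcp-.12*R1[:,1]+[0,0,.05],23,dec=2)
```

```text
[0.57553718 0.12316581 0.18463539] [ 0.61983362 -0.19813954  0.038     ] [ 0.62917576 -0.1977563   0.02180532] [ 0.56922618 -0.20021561  0.12572837]
[[-0.06, 0.01, -0.46, -0.26, -0.91, -0.24], [-0.09, 0.02, -0.46, -0.26, -0.91, -0.24], [-0.12, 0.03, -0.45, -0.26, -0.91, -0.24], [-0.15, 0.03, -0.44, -0.26, -0.91, -0.24], [-0.18, 0.04, -0.43, -0.26, -0.91, -0.25]]
[[-0.2, 0.04, -0.42, -0.26, -0.91, -0.24], [-0.23, 0.05, -0.41, -0.26, -0.91, -0.25], [-0.26, 0.05, -0.39, -0.26, -0.91, -0.24], [-0.28, 0.05, -0.37, -0.26, -0.91, -0.25], [-0.31, 0.05, -0.35, -0.26, -0.92, -0.24]]
[[-0.33, 0.05, -0.33, -0.26, -0.91, -0.24], [-0.35, 0.05, -0.31, -0.26, -0.92, -0.25], [-0.37, 0.05, -0.28, -0.26, -0.91, -0.24], [-0.39, 0.05, -0.26, -0.26, -0.92, -0.25], [-0.4, 0.05, -0.23, -0.26, -0.91, -0.24]]
[[-0.42, 0.05, -0.21, -0.26, -0.92, -0.24], [-0.43, 0.04, -0.18, -0.26, -0.91, -0.25], [-0.44, 0.04, -0.15, -0.26, -0.92, -0.24], [-0.45, 0.04, -0.12, -0.27, -0.91, -0.25], [-0.46, 0.03, -0.09, -0.26, -0.92, -0.24]]
[[-0.47, 0.02, -0.06, -0.27, -0.91, -0.25], [-0.47, 0.01, -0.03, -0.26, -0.92, -0.24], [-0.47, 0.01, 0.01, -0.27, -0.91, -0.25]]
end [ 0.5692 -0.2001  0.1757] rest [ 0.  -0.1  0. ] mm 0.02 deg max 0.92
```

>>> move_arm(
  commands=[
    [[-0.06,0.01,-0.46,-0.26,-0.91,-0.24],[-0.09,0.02,-0.46,-0.26,-0.91,-0.24],[-0.12,0.03,-0.45,-0.26,-0.91,-0.24],[-0.15,0.03,-0.44,-0.26,-0.91,-0.24],[-0.18,0.04,-0.43,-0.26,-0.91,-0.25]],
  ],
  hand=-0.5,
)

```text
clock: 9.65
position: [0.574, 0.0527, 0.1815]
tool_rot: [0.72, 0.182, -0.118, -0.659]
wrist_force: [0.1, -0.6, -0.6]
width: 0.064
```

>>> move_arm(
  commands=[
    [[-0.2,0.04,-0.42,-0.26,-0.91,-0.24],[-0.23,0.05,-0.41,-0.26,-0.91,-0.25],[-0.26,0.05,-0.39,-0.26,-0.91,-0.24],[-0.28,0.05,-0.37,-0.26,-0.91,-0.25],[-0.31,0.05,-0.35,-0.26,-0.92,-0.24]],
  ],
)

```text
clock: 10.15
position: [0.5726, -0.0177, 0.1795]
tool_rot: [0.713, 0.32, -0.195, -0.593]
wrist_force: [-0.4, -0.5, -0.1]
width: 0.0642
```

>>> move_arm(
  commands=[
    [[-0.33,0.05,-0.33,-0.26,-0.91,-0.24],[-0.35,0.05,-0.31,-0.26,-0.92,-0.25],[-0.37,0.05,-0.28,-0.26,-0.91,-0.24],[-0.39,0.05,-0.26,-0.26,-0.92,-0.25],[-0.4,0.05,-0.23,-0.26,-0.91,-0.24]],
  ],
)

```text
clock: 10.65
position: [0.5711, -0.0879, 0.1779]
tool_rot: [0.685, 0.448, -0.265, -0.509]
wrist_force: [-0.2, -0.5, 0.0]
width: 0.0636
```

>>> move_arm(
  commands=[
    [[-0.42,0.05,-0.21,-0.26,-0.92,-0.24],[-0.43,0.04,-0.18,-0.26,-0.91,-0.25],[-0.44,0.04,-0.15,-0.26,-0.92,-0.24],[-0.45,0.04,-0.12,-0.27,-0.91,-0.25],[-0.46,0.03,-0.09,-0.26,-0.92,-0.24]],
  ],
)

```text
clock: 11.15
position: [0.5702, -0.1581, 0.1757]
tool_rot: [0.637, 0.564, -0.329, -0.41]
wrist_force: [0.3, 0.1, -1.0]
width: 0.0639
```

>>> move_arm(
  commands=[
    [[-0.47,0.02,-0.06,-0.27,-0.91,-0.25],[-0.47,0.01,-0.03,-0.26,-0.92,-0.24],[-0.47,0.01,0.01,-0.27,-0.91,-0.25],[0,0,0,0,0,0],[0,0,0,0,0,0]],
  ],
)

```text
clock: 11.65
position: [0.5691, -0.2001, 0.1738]
tool_rot: [0.6, 0.624, -0.361, -0.347]
wrist_force: [0.0, -0.1, -0.7]
width: 0.064
```

Run:
```python
from h import *
s=state();f=wristfix(grab_frame('wrist'),s);im=f['pixels'].copy()
print(s['position'],s['q'])
x0=[.6598,-.1965,.041]
for th in (80,110,140):
    p=contours(f['pixels'].min(2)>th,f,.008);p=p[np.linalg.norm(p-[.62,-.198],axis=1)<.17]
    x,e=fit(p,PLATE+SLOT,x0);print(th,x,e,len(p))
for l in ['plate_grip','plate']:
    for r in spot_point(l,'wrist')[:2]: print(l,r['conf'],r['location'],unproj(f,r['location'],z=.038 if l=='plate_grip' else 0)[0])
for P,c in [([-.04,0,.038],(255,0,0)),([-.049,0,.0536],(255,0,0)),([-.075,.08,.008],(0,160,0)),([-.075,-.08,.008],(0,160,0)),([-.155,.035,.008],(0,160,0)),([-.155,-.035,.008],(0,160,0)),([0,.06,.008],(0,0,255)),([0,-.06,.008],(0,0,255)),([.045,.08,.008],(0,160,0)),([.045,-.08,.008],(0,160,0))]:
    u=proj(f,T(x0,[P]))[0];cv2.drawMarker(im,(int(u[0]+.5),int(u[1]+.5)),c,0,10,1)
save('w4.png',im)
```

```text
[ 0.56911602 -0.20008437  0.17378533] [-0.72037913 -0.02759884  1.99632576  0.48157041  0.83812007 -2.59564658]
80 [ 0.65825732 -0.19410172  0.06401582] 0.003924955235283023 1317
110 [ 0.65498859 -0.19796191  0.04102915] 0.0008714818385400606 1068
140 [ 0.6576015  -0.19784398  0.04368716] 0.0055064386877761995 904
plate_grip 0.96 [318.6, 192.2] [ 0.61699702 -0.19896486  0.038     ]
plate 0.88 [318.5, 198.0] [ 0.65837902 -0.19752032  0.        ]
```

View pics/w4.png

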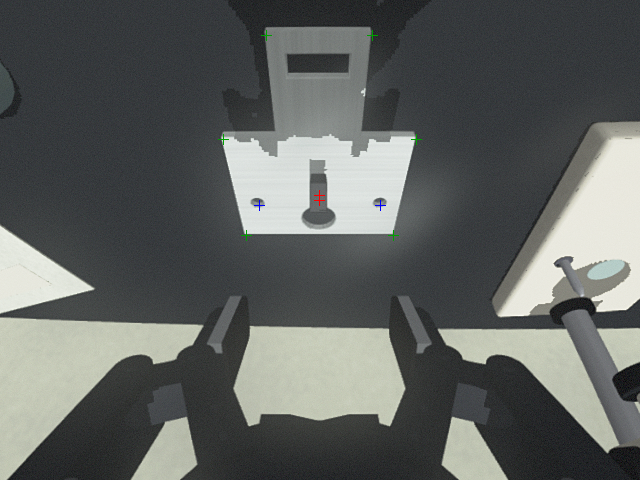

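```bash
cat >> h.py <<'E'
def platefit(f,x0,th=110,z=.008):
    p=contours(f['pixels'].min(2)>th,f,z);c=T(x0,[[-.04,0,0]])[0,:2];p=p[np.linalg.norm(p-c,axis=1)<.14]
    d=lambda x:None
    x=x0
    for tol in (.012,.006,.004):
        cc,s=np.cos(x[2]),np.sin(x[2]);q=(p-x[:2])@np.array([[cc,-s],[s,cc]])
        m=np.min([dseg(q,np.array(a,float),np.array(b,float)) for a,b in PLATE+SLOT],0)<tol
        x,e=fit(p[m],PLATE+SLOT,x)
    return x.round(4),e.round(5),m.sum()
E
python3 - <<'E'
from h import *
for i in range(2):
    s=state();f=wristfix(grab_frame('wrist'),s);R=Rn.from_quat(s['tool_rot']).as_matrix()
    print(s['position'],np.degrees(np.arcsin(R[0,1])),[platefit(f,[.659,-.197,.041],th) for th in (90,110,125)])
    for (u,v) in [(320,255),(340,180),(260,170),(318,110)]:
        d=np.median(f['depth'][v-3:v+4,u-3:u+4]);print(unproj(f,[u,v],[d]).round(4))
P=np.array([[267,27],[371,27],[223,133],[415,132],[247,234],[393,234]])
print(unproj(f,P,z=.008))
E
```

```text
[ 0.56936872 -0.19902151  0.1734439 ] 29.906177426679896 [(array([ 0.6555, -0.1979,  0.0406]), np.float64(0.00058), np.int64(881)), (array([ 0.6555, -0.1979,  0.0408]), np.float64(0.0007), np.int64(933)), (array([ 0.6561, -0.1979,  0.0393]), np.float64(0.00083), np.int64(748))]
[[ 7.499e-01 -1.908e-01  3.000e-04]]
[[ 0.628  -0.1777  0.0078]]
[[ 0.6192 -0.2502  0.0081]]
[[ 0.5591 -0.2007  0.0083]]
[ 0.56943021 -0.199001    0.17341344] 29.910935058856666 [(array([ 0.6555, -0.1979,  0.0412]), np.float64(0.00057), np.int64(877)), (array([ 0.6555, -0.198 ,  0.041 ]), np.float64(0.00069), np.int64(934)), (array([ 0.6561, -0.198 ,  0.0399]), np.float64(0.00081), np.int64(724))]
[[ 7.495e-01 -1.908e-01  6.000e-04]]
[[ 0.6277 -0.1778  0.0082]]
[[ 0.6193 -0.2502  0.008 ]]
[[ 0.5592 -0.2007  0.0084]]
[[ 0.50173131 -0.23614522  0.008     ]
 [ 0.49891419 -0.16853001  0.008     ]
 [ 0.58245867 -0.27731042  0.008     ]
 [ 0.57498981 -0.12105356  0.008     ]
 [ 0.7066549  -0.27169922  0.008     ]
 [ 0.70000571 -0.11393314  0.008     ]]
```

Run:
```python
from h import *
pl=[.6597,-.1973,.041]
R1=Rtool(pl[2],np.pi/6)
g=T(pl,[[-.04,0,.038]])[0]; tcp=g+.0187*R1[:,1];print(tcp)
R,p=rows(R1,tcp-.04*R1[:,1],6,dec=2)
rows(R1,tcp,4,R,p,dec=2)
```

```text
[ 0.62907576 -0.1985563   0.02180532]
[[-0.01, 0.67, 0.13, 0.0, 0.0, 0.0], [-0.01, 0.67, 0.13, 0.0, 0.0, 0.0], [-0.01, 0.67, 0.13, 0.0, 0.0, 0.0], [-0.01, 0.67, 0.14, -0.01, 0.0, 0.01], [-0.01, 0.68, 0.13, 0.0, 0.0, 0.0]]
[[-0.02, 0.67, 0.14, -0.01, 0.01, 0.01]]
end [ 0.609  -0.1994  0.0566] rest [ 0.1  0.  -0.1] mm 0.03 deg max 0.68
[[0.0, 0.33, 0.0, 0.0, 0.0, 0.0], [0.0, 0.34, 0.0, 0.0, 0.0, 0.0], [0.0, 0.33, 0.0, 0.0, 0.0, 0.0], [0.0, 0.34, 0.0, 0.0, 0.0, 0.0]]
end [ 0.6291 -0.1986  0.0218] rest [-0.   0.1  0. ] mm 0.03 deg max 0.34
```

>>> move_arm(
  commands=[
    [[-0.01,0.67,0.13,0,0,0],[-0.01,0.67,0.13,0,0,0],[-0.01,0.67,0.13,0,0,0],[-0.01,0.67,0.14,0,0,0],[-0.01,0.68,0.13,0,0,0]],
  ],
)

```text
clock: 12.4
position: [0.6029, -0.1993, 0.0752]
tool_rot: [0.599, 0.625, -0.361, -0.347]
wrist_force: [0.4, -0.2, 0.2]
width: 0.0637
```

>>> move_arm(
  commands=[
    [[-0.02,0.67,0.14,0,0,0],[0,0,0,0,0,0],[0,0,0,0,0,0],[0,0,0,0,0,0]],
  ],
)

```text
clock: 12.8
position: [0.6094, -0.2005, 0.0578]
tool_rot: [0.6, 0.625, -0.361, -0.346]
wrist_force: [-0.0, -0.8, 0.7]
width: 0.0641
```

Run:
```python
from h import *
pl=[.6597,-.1973,.041]
R1=Rtool(pl[2],np.pi/6)
g=T(pl,[[-.04,0,.038]])[0]; tcp=g+.0187*R1[:,1]
s=state();print(s['position'])
rows(R1,tcp,4,dec=2)
f=wristfix(grab_frame('wrist'),s)
for r in spot_point('plate_grip','wrist')[:1]: print(r['conf'],r['location'],unproj(f,r['location'],z=.038)[0])
c=f['pixels'][40:280,190:450].copy()
c=cv2.resize(c,None,fx=2.5,fy=2.5,interpolation=cv2.INTER_CUBIC)
for P in [[-.04,0,.038],[-.049,0,.0536],[-.049-.0104,.007,.0536-.006],[-.049-.0104,-.007,.0536-.006],[-.049+.0104,.007,.0536+.006],[-.049+.0104,-.007,.0536+.006],[0,.06,.008],[0,-.06,.008]]:
    u=proj(f,T(pl,[P]))[0];cv2.drawMarker(c,(int((u[0]-190+.5)*2.5),int((u[1]-40+.5)*2.5)),(255,0,0),0,10,1)
save('w5.png',c)
```

```text
[ 0.60944563 -0.20050126  0.05781164]
[[0.01, 0.34, 0.01, 0.0, 0.0, 0.0], [0.01, 0.34, 0.01, 0.0, 0.0, 0.0], [0.01, 0.34, 0.01, 0.0, 0.0, 0.0], [0.01, 0.35, 0.0, 0.01, 0.01, -0.01]]
end [ 0.6292 -0.1985  0.0218] rest [-0.1 -0.   0. ] mm 0.02 deg max 0.35
0.56 [323.2, 281.0] [ 0.61625188 -0.19842994  0.038     ]
```

View pics/w5.png

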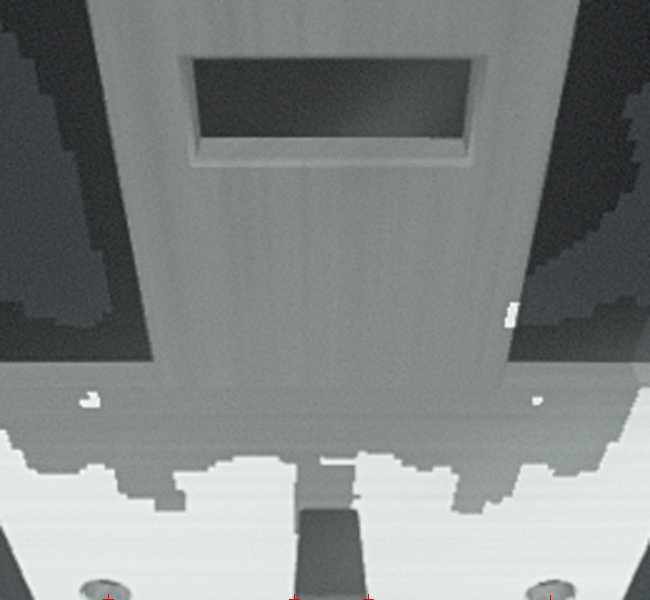

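Run:
```python
from h import *
s=state();f=wristfix(grab_frame('wrist'),s);print(s['position'])
P=unproj(f,np.array([[180,55],[490,55],[473,165],[192,165],[105,591],[551,591]])/2.5+[189.5,39.5],z=.008)
print(P.round(4)); print('slot centre',P[:4].mean(0)); c=np.array([np.cos(.041),np.sin(.041),0])
print('origin from slot',P[:4].mean(0)+.132*c,'from holes',P[4:].mean(0),'yaw',np.arctan2(*(P[4]-P[5])[[0,1]]), np.linalg.norm(P[4]-P[5]))
for (u,v) in [(320,150),(230,200),(320,120)]:
    d=np.median(f['depth'][v-3:v+4,u-3:u+4]);print(unproj(f,[u,v],[d]).round(4))
```

```text
[ 0.60943552 -0.20067903  0.05787727]
[[ 0.5175 -0.2262  0.008 ]
 [ 0.5156 -0.1803  0.008 ]
 [ 0.5332 -0.18    0.008 ]
 [ 0.5351 -0.2256  0.008 ]
 [ 0.6581 -0.2579  0.008 ]
 [ 0.6529 -0.1384  0.008 ]]
slot centre [ 0.52535637 -0.20304333  0.008     ]
origin from slot [ 0.65724544 -0.19763285  0.008     ] from holes [ 0.65547106 -0.19818398  0.008     ] yaw 3.0981284112092706 0.1195958846713555
[[ 0.5557 -0.2029  0.0081]]
[[ 0.5883 -0.2482  0.0082]]
[[ 0.5409 -0.2035  0.0079]]
```

Run:
```python
from h import *
pl=[.6585,-.1976,.042]
R1=Rtool(pl[2],np.pi/6)
g=T(pl,[[-.04,0,.038]])[0]; tcp=g+.0187*R1[:,1];print(tcp)
rows(R1,tcp,5,dec=2)
```

```text
[ 0.62787703 -0.19888692  0.02180532]
[[0.01, 0.27, 0.01, 0.0, 0.0, 0.0], [0.01, 0.27, 0.01, 0.0, 0.0, 0.0], [0.0, 0.27, 0.01, 0.0, 0.0, 0.0], [0.01, 0.27, 0.02, 0.0, 0.0, -0.01], [0.0, 0.27, 0.01, 0.01, -0.01, 0.0]]
end [ 0.628  -0.199   0.0217] rest [-0.1  0.1  0.1] mm 0.02 deg max 0.27
```

>>> move_arm(
  commands=[
    [[0.01,0.27,0.01,0,0,0],[0.01,0.27,0.01,0,0,0],[0,0.27,0.01,0,0,0],[0.01,0.27,0.02,0,0,0],[0,0.27,0.01,0,0,0]],
  ],
)

```text
clock: 13.45
position: [0.6275, -0.1982, 0.0192]
tool_rot: [0.599, 0.625, -0.361, -0.347]
wrist_force: [0.5, -0.0, -0.9]
width: 0.0641
```

>>> move_arm(
  commands=[
    [[0,0,0,0,0,0],[0,0,0,0,0,0],[0,0,0,0,0,0],[0,0,0,0,0,0],[0,0,0,0,0,0]],
  ],
  hand=0.5,
)

```text
clock: 13.95
position: [0.6276, -0.1986, 0.0207]
tool_rot: [0.599, 0.625, -0.361, -0.347]
wrist_force: [-0.6, -0.3, -0.6]
width: 0.0214
```

>>> move_arm(
  commands=[
    [[0,0,0,0,0,0],[0,0,0,0,0,0],[0,0,0,0,0,0],[0,0,0,0,0,0],[0,0,0,0,0,0]],
  ],
  hand=1,
)

```text
clock: 14.45
position: [0.6275, -0.1986, 0.0207]
tool_rot: [0.599, 0.625, -0.361, -0.347]
wrist_force: [-4.6, 0.5, 5.3]
width: 0.0131
```

Run:
```python
from h import *
s=state();R=Rn.from_quat(s['tool_rot']).as_matrix();print(s['position'],s['wrist_force'],s['torque'],s['width'],R.round(4), 'yaw',np.arctan2(-R[0,0],R[1,0]),'lean',np.degrees(np.arctan2(np.hypot(*R[:2,1]),-R[2,1])))
```

```text
[ 0.62752889 -0.19855334  0.02074306] [-4.61037436  0.51416816  5.31361837] [0.1482798  0.40684569 0.0119287 ] 0.013075362201613016 [[-4.130e-02  4.989e-01 -8.657e-01]
 [ 9.991e-01  2.110e-02 -3.550e-02]
 [ 6.000e-04 -8.664e-01 -4.994e-01]] yaw 0.04134374052370842 lean 29.957216340799516
```

Run:
```python
from h import *
seat=[.7089,.1386,.109]
R,p=rows(Rtool(.042,np.pi/6),np.array(state()['position'])+[-.002,0,.105],10,dec=2)
R1=Rtool(.109,np.pi/6)
R,p=rows(R1,T(seat,[[-.031-.045,0,.1247]])[0],20,R,p,dec=2)
```

```text
[[0.0, -0.31, -0.17, 0.0, 0.0, 0.0], [0.0, -0.31, -0.17, 0.0, 0.0, 0.0], [0.0, -0.31, -0.17, 0.0, 0.0, 0.0], [0.0, -0.31, -0.17, 0.0, 0.0, 0.0], [0.0, -0.3, -0.17, 0.0, 0.0, 0.0]]
[[0.0, -0.31, -0.17, 0.0, 0.0, 0.0], [0.0, -0.3, -0.17, 0.0, 0.0, 0.0], [0.0, -0.31, -0.17, 0.0, 0.0, 0.0], [0.0, -0.3, -0.17, -0.01, -0.01, 0.0], [0.0, -0.31, -0.16, 0.0, 0.0, 0.0]]
end [ 0.6255 -0.1987  0.1259] rest [ 0.1  0.1 -0.1] mm 0.01 deg max 0.31
[[0.55, 0.02, -0.03, 0.0, -0.04, -0.02], [0.55, 0.02, -0.03, 0.0, -0.04, -0.02], [0.55, 0.02, -0.03, 0.0, -0.04, -0.02], [0.55, 0.02, -0.04, 0.0, -0.04, -0.02], [0.55, 0.02, -0.04, 0.0, -0.04, -0.02]]
[[0.55, 0.02, -0.04, 0.0, -0.04, -0.03], [0.55, 0.03, -0.04, 0.0, -0.04, -0.02], [0.54, 0.03, -0.04, 0.0, -0.04, -0.03], [0.55, 0.03, -0.04, 0.0, -0.04, -0.02], [0.54, 0.03, -0.04, 0.0, -0.04, -0.03]]
[[0.54, 0.03, -0.05, 0.0, -0.04, -0.02], [0.54, 0.03, -0.05, 0.0, -0.04, -0.03], [0.55, 0.03, -0.05, 0.0, -0.04, -0.02], [0.54, 0.03, -0.05, 0.0, -0.04, -0.03], [0.55, 0.03, -0.05, 0.0, -0.05, -0.02]]
[[0.54, 0.03, -0.05, 0.0, -0.04, -0.03], [0.54, 0.03, -0.05, 0.0, -0.05, -0.02], [0.55, 0.04, -0.06, 0.0, -0.04, -0.03], [0.54, 0.04, -0.06, 0.0, -0.05, -0.02], [0.55, 0.03, -0.06, 0.0, -0.04, -0.03]]
end [0.6333 0.1304 0.1248] rest [ 0.  -0.1 -0.1] mm 0.02 deg max 0.55
```

>>> move_arm(
  commands=[
    [[0,-0.1,-0.05,0,0,0],[0,-0.2,-0.1,0,0,0],[0,-0.3,-0.17,0,0,0],[0,-0.3,-0.17,0,0,0],[0,0,0,0,0,0]],
  ],
)

```text
clock: 14.95
position: [0.6281, -0.1995, 0.0537]
tool_rot: [0.6, 0.625, -0.361, -0.345]
wrist_force: [0.2, 0.5, -3.6]
width: 0.0134
```

>>> move_arm(
  commands=[
    [[0,-0.42,-0.24,0,0,0],[0,-0.42,-0.24,0,0,0],[0,-0.42,-0.24,0,0,0],[0,-0.42,-0.24,0,0,0],[0,-0.4,-0.24,0,0,0]],
  ],
)

```text
clock: 15.45
position: [0.627, -0.1988, 0.1249]
tool_rot: [0.6, 0.625, -0.361, -0.346]
wrist_force: [-0.2, -0.6, -5.7]
width: 0.0132
```

>>> move_arm(
  commands=[
    [[0.15,0,0,0,0,0],[0.4,0.02,-0.03,0,-0.04,-0.02],[0.55,0.02,-0.03,0,-0.04,-0.02],[0.55,0.02,-0.04,0,-0.04,-0.02],[0.55,0.02,-0.04,0,-0.04,-0.02]],
  ],
)

```text
clock: 15.95
position: [0.6278, -0.1298, 0.1219]
tool_rot: [0.595, 0.629, -0.364, -0.345]
wrist_force: [0.3, 0.5, -4.1]
width: 0.0133
```

>>> move_arm(
  commands=[
    [[0.55,0.02,-0.04,0,-0.04,-0.03],[0.55,0.03,-0.04,0,-0.04,-0.02],[0.54,0.03,-0.04,0,-0.04,-0.03],[0.55,0.03,-0.04,0,-0.04,-0.02],[0.54,0.03,-0.04,0,-0.04,-0.03]],
  ],
)

```text
clock: 16.45
position: [0.63, -0.0475, 0.1214]
tool_rot: [0.589, 0.634, -0.366, -0.342]
wrist_force: [0.3, 0.9, -5.5]
width: 0.0133
```

>>> move_arm(
  commands=[
    [[0.54,0.03,-0.05,0,-0.04,-0.02],[0.54,0.03,-0.05,0,-0.04,-0.03],[0.55,0.03,-0.05,0,-0.04,-0.02],[0.54,0.03,-0.05,0,-0.04,-0.03],[0.55,0.03,-0.05,0,-0.05,-0.02]],
  ],
)

```text
clock: 16.95
position: [0.6322, 0.0343, 0.1213]
tool_rot: [0.584, 0.639, -0.369, -0.339]
wrist_force: [-0.3, -0.2, -4.7]
width: 0.0134
```

>>> move_arm(
  commands=[
    [[0.54,0.03,-0.05,0,-0.04,-0.03],[0.54,0.03,-0.05,0,-0.05,-0.02],[0.55,0.04,-0.06,0,-0.04,-0.03],[0.54,0.04,-0.06,0,-0.05,-0.02],[0.55,0.03,-0.06,0,-0.04,-0.03]],
  ],
)

```text
clock: 17.45
position: [0.6339, 0.1164, 0.121]
tool_rot: [0.578, 0.644, -0.372, -0.336]
wrist_force: [-0.0, -0.2, -4.7]
width: 0.0129
```

>>> move_arm(
  commands=[
    [[0.4,0.02,-0.02,0,-0.04,0],[0.15,0,0,0,0,0],[0,0,0,0,0,0],[0,0,0,0,0,0],[0,0,0,0,0,0]],
  ],
)

```text
clock: 17.95
position: [0.6344, 0.1301, 0.122]
tool_rot: [0.579, 0.644, -0.372, -0.334]
wrist_force: [0.4, -0.5, -5.0]
width: 0.013
```

Run:
```python
from h import *
s=state();f=wristfix(grab_frame('wrist'),s);R=Rn.from_quat(s['tool_rot']).as_matrix()
print(s['position'],s['wrist_force'],s['width'],'yaw',np.arctan2(-R[0,0],R[1,0]),'lean',np.degrees(np.arctan2(np.hypot(*R[:2,1]),-R[2,1])),'roll',R[2,0],s['q'].round(2))
save('w6.png',f['pixels'])
# plate top plane from depth
zs=[]
for (u,v) in [(300,90),(340,90),(320,120),(270,190),(370,190),(320,150)]:
    d=np.median(f['depth'][v-3:v+4,u-3:u+4]);print((u,v),unproj(f,[u,v],[d]).round(4))
```

```text
[0.63444544 0.13008322 0.12197402] [ 0.353591   -0.49004905 -4.97665443] 0.012992586878486489 yaw 0.10689727830404701 lean 29.928270293287987 roll -0.0003116314026718747 [-0.01  0.13  1.95  0.11  0.55 -1.77]
(300, 90) [[0.574  0.1133 0.0307]]
(340, 90) [[0.5716 0.1338 0.031 ]]
(320, 120) [[0.5448 0.1205 0.109 ]]
(270, 190) [[0.5743 0.1056 0.1093]]
(370, 190) [[0.5704 0.1414 0.1094]]
(320, 150) [[0.5553 0.1216 0.1094]]
```

View pics/w6.png

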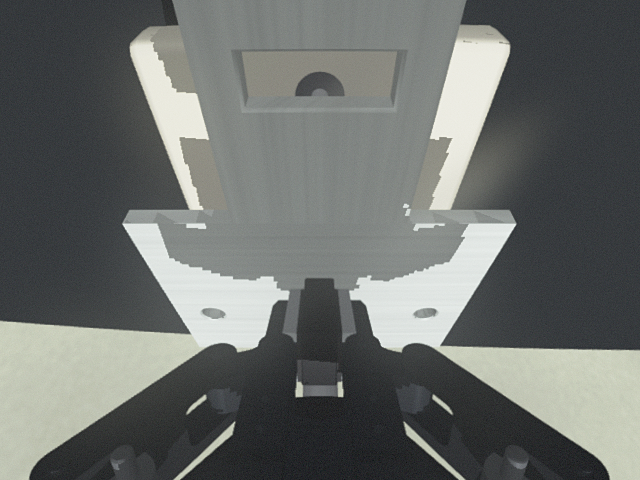

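The plate hangs level (top at z about 0.109 everywhere). Its slot corners are at (231,50), (408,50), (398,111) and (240,111), and its holes at (213,313) and (426,313).

Run:
```python
from h import *
s=state();f=wristfix(grab_frame('wrist'),s);yaw=.107
z=s['position'][2]-.0207+.008
P=unproj(f,[[231,50],[408,50],[398,111],[240,111],[213.5,312.5],[426,312.5]],z=z)
c=np.array([np.cos(yaw),np.sin(yaw),0]);n=np.array([-c[1],c[0],0])
def loc(p): d=p-s['position'];return np.array([d@c,d@n]).round(4)
print(z,'plate origin rel tcp: slot',loc(P[:4].mean(0)+.132*c),'holes',loc(P[4:].mean(0)),'edges',[loc(q) for q in P], 'yaw',np.arctan2(-(P[5]-P[4])[0],(P[5]-P[4])[1]))
seat=[.7089,.1386,.109]
rows(Rtool(.109,np.pi/6),T(seat,[[-.031,0,.1207-.002]])[0],6,dec=2)
```

```text
0.1093296756690573 plate origin rel tcp: slot [ 0.0299 -0.0002] holes [0.028  0.0001] edges [array([-0.1108, -0.0231]), array([-0.1107,  0.023 ]), array([-0.0934,  0.0232]), array([-0.0934, -0.0236]), array([ 0.0282, -0.0596]), array([0.0279, 0.0598])] yaw 0.10883889863521137
[[0.0, 0.14, -0.2, 0.0, 0.0, 0.0], [0.0, 0.14, -0.2, 0.0, -0.01, 0.0], [0.01, 0.14, -0.2, 0.0, 0.0, -0.01], [0.0, 0.14, -0.2, -0.01, -0.01, 0.0], [0.01, 0.13, -0.2, 0.0, 0.0, -0.01]]
[[0.0, 0.14, -0.21, -0.01, -0.01, 0.0]]
end [0.6782 0.1352 0.1186] rest [-0.1 -0.   0.1] mm 0.02 deg max 0.21
```

>>> move_arm(
  commands=[
    [[0,0.14,-0.2,0,0,0],[0,0.14,-0.2,0,0,0],[0,0.14,-0.2,0,0,0],[0,0.14,-0.2,0,-0.02,0],[0.02,0.13,-0.2,0,0,0]],
  ],
)

```text
clock: 18.55
position: [0.6714, 0.135, 0.119]
tool_rot: [0.578, 0.644, -0.373, -0.334]
wrist_force: [0.2, -1.4, -3.3]
width: 0.0132
```

>>> move_arm(
  commands=[
    [[0,0.14,-0.21,0,-0.01,0],[0,0,0,0,0,0],[0,0,0,0,0,0],[0,0,0,0,0,0],[0,0,0,0,0,0]],
  ],
)

```text
clock: 19.05
position: [0.6778, 0.1358, 0.1185]
tool_rot: [0.578, 0.644, -0.373, -0.334]
wrist_force: [-0.8, 0.1, -5.0]
width: 0.0133
```

Run:
```python
from h import *
s=state();f=wristfix(grab_frame('wrist'),s);R=Rn.from_quat(s['tool_rot']).as_matrix()
print(s['position'],s['wrist_force'],s['width'],'yaw',np.arctan2(-R[0,0],R[1,0]),'lean',np.degrees(np.arctan2(np.hypot(*R[:2,1]),-R[2,1])),'roll',R[2,0])
c=cv2.resize(f['pixels'][30:130,215:425],None,fx=3.8,fy=3.8,interpolation=cv2.INTER_CUBIC)
for P,col in [([-.132,0,.064],(255,0,0)),([-.132,.019,.064],(255,0,0)),([-.132,-.019,.064],(255,0,0))]:
    u=proj(f,T([.7089,.1386,.109],[P]))[0];print(u);cv2.drawMarker(c,(int((u[0]-215+.5)*3.8),int((u[1]-30+.5)*3.8)),col,0,10,1)
save('w7.png',c)
```

```text
[0.67775277 0.13583047 0.1185159 ] [-0.84441328  0.079049   -4.98725628] 0.013339110786590381 yaw 0.10933687697149785 lean 29.920744190759986 roll -0.0013837471759015063
[318.3559449   34.41122608]
[370.54350646  34.70821336]
[266.20302449  34.64441542]
```

View pics/w7.png

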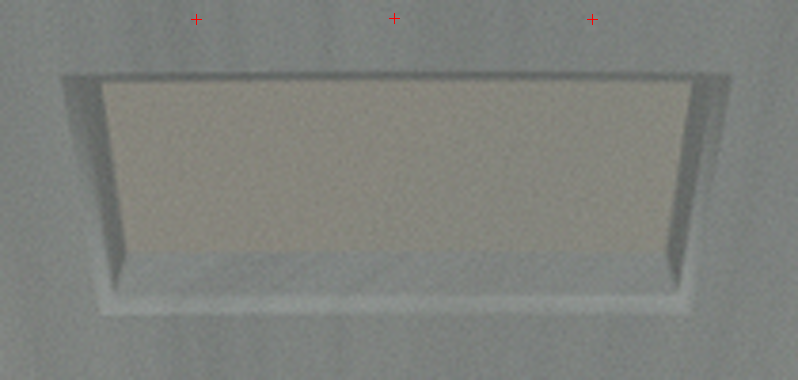

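Run:
```python
from h import *
seat=[.7089,.1386,.109]
rows(Rtool(.109,np.pi/6),T(seat,[[-.031,0,.0910]])[0],6,dec=2)
```

```text
[[0.0, 0.13, 0.08, 0.0, 0.0, 0.0], [0.0, 0.13, 0.07, 0.0, 0.0, 0.0], [0.0, 0.13, 0.08, 0.0, 0.0, 0.0], [-0.01, 0.14, 0.07, -0.01, 0.0, -0.01], [0.0, 0.13, 0.08, 0.0, 0.01, 0.0]]
[[-0.01, 0.14, 0.07, -0.01, 0.0, -0.01]]
end [0.6782 0.1352 0.091 ] rest [-0.1  0.  -0. ] mm 0.02 deg max 0.14
```

>>> move_arm(
  commands=[
    [[0,0.13,0.08,0,0,0],[0,0.13,0.07,0,0,0],[0,0.13,0.08,0,0,0],[-0.01,0.14,0.07,0,0,-0.01],[0,0.13,0.08,0,0,0]],
  ],
)

```text
clock: 19.6
position: [0.678, 0.1354, 0.0951]
tool_rot: [0.578, 0.645, -0.373, -0.334]
wrist_force: [0.4, 0.3, -4.5]
width: 0.0133
```

>>> move_arm(
  commands=[
    [[-0.01,0.14,0.07,0,0,-0.01],[0,0,0,0,0,0],[0,0,0,0,0,0],[0,0,0,0,0,0]],
  ],
)

```text
clock: 20.0
position: [0.6787, 0.1352, 0.0915]
tool_rot: [0.578, 0.645, -0.373, -0.334]
wrist_force: [0.3, 0.2, -4.2]
width: 0.0132
```

Run:
```python
from h import *
s=state();f=wristfix(grab_frame('wrist'),s);R=Rn.from_quat(s['tool_rot']).as_matrix()
print(s['position'],s['wrist_force'],s['width'],'yaw',np.arctan2(-R[0,0],R[1,0]),'lean',np.degrees(np.arctan2(np.hypot(*R[:2,1]),-R[2,1])),'roll',R[2,0])
c=cv2.resize(f['pixels'][30:130,215:425],None,fx=3.8,fy=3.6,interpolation=cv2.INTER_CUBIC)
a=cv2.resize(f['pixels'][290:340,190:240],None,fx=4.5,fy=4.5,interpolation=cv2.INTER_CUBIC)
b=cv2.resize(f['pixels'][290:340,400:450],None,fx=4.5,fy=4.5,interpolation=cv2.INTER_CUBIC)
out=np.zeros((590,800,3),np.uint8);out[:360,:798]=c;out[362:587,:225]=a;out[362:587,240:465]=b
save('w8.png',out)
```

```text
[0.67871736 0.13518437 0.09146997] [ 0.33503008  0.17517696 -4.24692535] 0.013203782866879687 yaw 0.10998441893773009 lean 29.975684814378795 roll -0.00030888856244398744
```

View pics/w8.png

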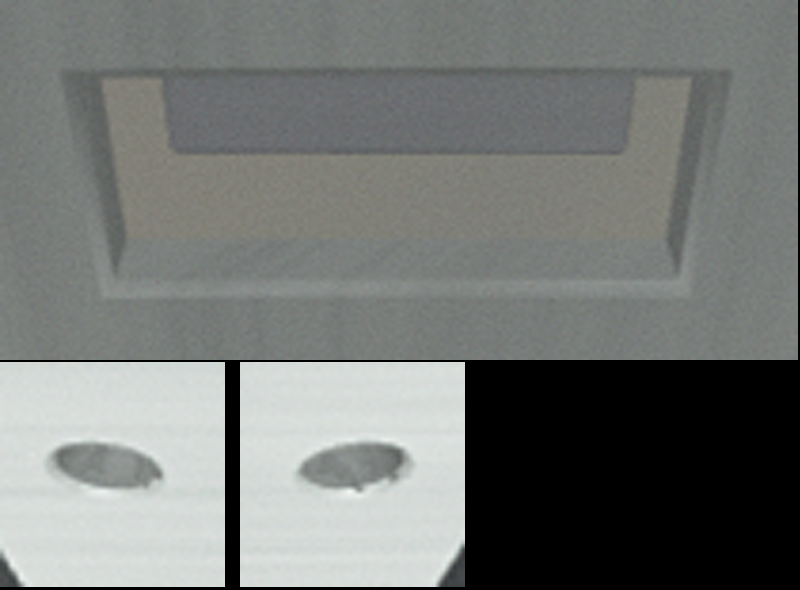

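Run:
```python
from h import *
s=state();f=wristfix(grab_frame('wrist'),s);zt=s['position'][2]-.0207+.008
c=np.array([np.cos(.109),np.sin(.109),0]);n=np.array([-c[1],c[0],0])
g=lambda u,v,z:(unproj(f,[u,v],z=z)[0]-[.5777,.1242,0])
for nm,u,v,z in [('bar rear edge',319.8,72,.064),('slot front',319,49,zt),('slot rear',319,112.3,zt),('slot L',230.8,49,zt),('slot R',407.1,49,zt),('bar L',214.5+170/3.8,72,.064),('bar R',214.5+630/3.8,72,.064)]:
    d=g(u,v,z);print(nm,'x',round(d@c,4),'y',round(d@n,4))
```

```text
bar rear edge x 0.0032 y -0.0002
slot front x -0.0092 y -0.0004
slot rear x 0.0088 y -0.0004
slot L x -0.0093 y -0.0233
slot R x -0.0094 y 0.0225
bar L x 0.0031 y -0.0192
bar R x 0.0031 y 0.0188
```

Run:
```python
from h import *
seat=[.7089,.1386,.109]
R,p=rows(Rtool(.109,np.pi/6),T(seat,[[-.0324,0,.0915]])[0],2,dec=2)
R,p=rows(Rtool(.109,np.pi/6),T(seat,[[-.0324,0,.0745]])[0],8,R,p,dec=2)
```

```text
[[0.0, -0.02, 0.03, 0.0, 0.01, 0.0], [0.0, -0.01, 0.03, 0.0, 0.0, 0.0]]
end [0.6767 0.135  0.0914] rest [-0.1  0.1  0.1] mm 0.03 deg max 0.03
[[0.0, 0.06, 0.04, 0.0, 0.0, 0.0], [0.0, 0.06, 0.03, 0.0, 0.0, 0.0], [0.0, 0.06, 0.04, 0.0, 0.0, 0.0], [0.0, 0.06, 0.03, 0.0, 0.0, 0.0], [0.0, 0.06, 0.04, 0.0, 0.0, 0.0]]
[[0.0, 0.06, 0.03, 0.0, 0.0, 0.0], [0.0, 0.06, 0.04, 0.0, 0.0, 0.0], [0.0, 0.07, 0.03, 0.0, 0.0, 0.0]]
end [0.6768 0.135  0.0745] rest [-0.1  0.1 -0. ] mm 0.03 deg max 0.07
```

>>> move_arm(
  commands=[
    [[0,-0.015,0.03,0,0,0],[0,-0.015,0.03,0,0,0],[0,0.06,0.035,0,0,0],[0,0.06,0.035,0,0,0],[0,0.06,0.035,0,0,0]],
  ],
)

```text
clock: 20.6
position: [0.6763, 0.1349, 0.0844]
tool_rot: [0.578, 0.645, -0.373, -0.334]
wrist_force: [0.7, -0.1, -3.8]
width: 0.0135
```

>>> move_arm(
  commands=[
    [[0,0.06,0.035,0,0,0],[0,0.06,0.035,0,0,0],[0,0.06,0.035,0,0,0],[0,0.06,0.035,0,0,0],[0,0,0,0,0,0]],
  ],
)

```text
clock: 21.1
position: [0.6763, 0.1349, 0.076]
tool_rot: [0.578, 0.645, -0.373, -0.334]
wrist_force: [0.5, -0.1, -4.3]
width: 0.0132
```

```bash
cat > st.py <<'E'
from h import *
s=state();R=Rn.from_quat(s['tool_rot']).as_matrix()
d=s['position']-np.array([.7089,.1386,0]);c,sn=np.cos(.109),np.sin(.109)
F=s['wrist_force'];print('base-frame tcp',(c*d[0]+sn*d[1]).round(4),(-sn*d[0]+c*d[1]).round(4),s['position'][2].round(4),'F base',(c*F[0]+sn*F[1]).round(1),(-sn*F[0]+c*F[1]).round(1),F[2].round(1),'tq',s['torque'].round(2),'w',s['width'].round(4),'yaw',np.arctan2(-R[0,0],R[1,0]).round(4),'lean',np.degrees(np.arctan2(np.hypot(*R[:2,1]),-R[2,1])).round(2),'roll',R[2,0].round(4),s['clock'])
E
python3 st.py
```

```text
Traceback (most recent call last):
  File "st.py", line 4, in <module>
    F=s['wrist_force'];print('base-frame tcp',(c*d[0]+sn*d[1]).round(4),(-sn*d[0]+c*d[1]).round(4),s['position'][2].round(4),'F base',(c*F[0]+sn*F[1]).round(1),(-sn*F[0]+c*F[1]).round(1),F[2].round(1),'tq',s['torque'].round(2),'w',s['width'].round(4),'yaw',np.arctan2(-R[0,0],R[1,0]).round(4),'lean',np.degrees(np.arctan2(np.hypot(*R[:2,1]),-R[2,1])).round(2),'roll',R[2,0].round(4),s['clock'])
                                                                                                                                                                                                                                       ^^^^^^^^^^^^^^^^
AttributeError: 'float' object has no attribute 'round'
```

>>> move_arm(
  commands=[
    [[0,0.058,0.033,0,0,0],[0,0.058,0.033,0,0,0],[0,0.058,0.033,0,0,0],[0,0.058,0.033,0,0,0],[0,0,0,0,0,0]],
  ],
)

```text
clock: 21.6
position: [0.6763, 0.1349, 0.068]
tool_rot: [0.578, 0.645, -0.373, -0.334]
wrist_force: [0.1, -0.8, -5.1]
width: 0.0134
```

```bash
sed -i "s/s\['width'\].round(4)/round(float(s['width']),4)/" st.py; python3 st.py
```

```text
base-frame tcp -0.0328 -0.0001 0.068 F base -0.0 -0.8 -5.1 tq [-0.06  0.65  0.01] w 0.0134 yaw 0.1099 lean 29.92 roll -0.0001 21.6
```

>>> move_arm(
  commands=[
    [[0,0.058,0.033,0,0,0],[0,0.058,0.033,0,0,0],[0,0.058,0.033,0,0,0],[0,0.058,0.033,0,0,0],[0,0,0,0,0,0]],
  ],
)

```text
clock: 22.1
position: [0.6763, 0.135, 0.06]
tool_rot: [0.578, 0.645, -0.373, -0.334]
wrist_force: [-0.5, -1.4, -4.3]
width: 0.0135
```

>>> move_arm(
  commands=[
    [[0,0.045,0.026,0,0,0],[0,0.045,0.026,0,0,0],[0,0.03,0.017,0,0,0],[0,0,0,0,0,0],[0,0,0,0,0,0]],
  ],
)

```text
clock: 22.6
position: [0.6764, 0.135, 0.0562]
tool_rot: [0.578, 0.645, -0.373, -0.334]
wrist_force: [0.6, -0.2, -4.9]
width: 0.0131
```

```bash
python3 st.py
```

```text
base-frame tcp -0.0327 -0.0001 0.0562 F base 0.6 -0.2 -4.9 tq [-0.07  0.6  -0.01] w 0.0131 yaw 0.11 lean 29.93 roll -0.0002 22.6
```

>>> move_arm(
  commands=[
    [[0,0.035,0.02,0,0,0],[0,0.035,0.02,0,0,0],[0,0.03,0.017,0,0,0],[0,0.02,0.012,0,0,0],[0,0,0,0,0,0]],
  ],
)

```text
clock: 23.1
position: [0.6763, 0.135, 0.0519]
tool_rot: [0.578, 0.645, -0.373, -0.334]
wrist_force: [-0.3, -0.5, -5.1]
width: 0.0135
```

>>> move_arm(
  commands=[
    [[0,0.012,0.007,0,0,0],[0,0.012,0.007,0,0,0],[0,0,0,0,0,0],[0,0,0,0,0,0]],
  ],
)

```text
clock: 23.5
position: [0.6764, 0.135, 0.0513]
tool_rot: [0.578, 0.645, -0.373, -0.334]
wrist_force: [-0.4, 0.6, -4.8]
width: 0.0131
```

```bash
python3 st.py
```

```text
base-frame tcp -0.0327 -0.0001 0.0513 F base -0.3 0.6 -4.8 tq [-0.05  0.64  0.03] w 0.0131 yaw 0.11 lean 29.94 roll -0.0002 23.5
```

>>> move_arm(
  commands=[
    [[0,0.015,0.009,0,0,0],[0,0.015,0.009,0,0,0],[0,0,0,0,0,0],[0,0,0,0,0,0]],
  ],
)

```text
clock: 23.9
position: [0.6768, 0.135, 0.0508]
tool_rot: [0.578, 0.645, -0.373, -0.334]
wrist_force: [-3.5, -0.6, 0.6]
width: 0.0128
```

>>> move_arm(
  commands=[
    [[0,0.015,0.009,0,0,0],[0,0,0,0,0,0],[0,0,0,0,0,0]],
  ],
)

```text
clock: 24.2
position: [0.677, 0.135, 0.0508]
tool_rot: [0.578, 0.645, -0.372, -0.333]
wrist_force: [-6.4, -0.8, 4.7]
width: 0.0133
```

```bash
python3 st.py
```

```text
base-frame tcp -0.0321 -0.0001 0.0508 F base -6.4 -0.1 4.7 tq [-0.03  0.79 -0.04] w 0.0133 yaw 0.1101 lean 30.02 roll -0.0003 24.2
```

Contact came at the expected height (0.0508 vs 0.0507), with the load now carried by the base. I'll release and back off along the lean.

>>> move_arm(
  commands=[
    [[0,0,0,0,0,0],[0,0,0,0,0,0],[0,0,0,0,0,0],[0,0,0,0,0,0],[0,0,0,0,0,0]],
  ],
  hand=0.2,
)

```text
clock: 24.7
position: [0.6766, 0.1349, 0.0498]
tool_rot: [0.578, 0.645, -0.373, -0.334]
wrist_force: [-0.6, 0.0, 0.8]
width: 0.0341
```

>>> move_arm(
  commands=[
    [[0,-0.3,0,0,0,0],[0,-0.6,0,0,0,0],[0,-1,0,0,0,0],[0,-1,0,0,0,0],[0,-1,0,0,0,0]],
  ],
)

```text
clock: 25.2
position: [0.6175, 0.1285, 0.1524]
tool_rot: [0.578, 0.645, -0.373, -0.334]
wrist_force: [-0.0, 0.1, 0.1]
width: 0.0343
```

>>> move_arm(
  commands=[
    [[0,-1,0,0,0,0],[0,-0.8,0,0,0,0],[0,0,0,0,0,0],[0,0,0,0,0,0],[0,0,0,0,0,0]],
  ],
)

```text
clock: 25.7
position: [0.591, 0.1256, 0.1964]
tool_rot: [0.577, 0.644, -0.373, -0.335]
wrist_force: [0.0, 0.9, -0.5]
width: 0.0339
```

```bash
python3 st.py
python3 - <<'E'
from h import *
s=state();f=wristfix(grab_frame('wrist'),s)
save('w9.png',f['pixels'])
ax=[.5777,.1242]
# plate plane by depth
vv,uu=np.mgrid[0:480:3,0:640:3];d=f['depth'][vv,uu].ravel();P=unproj(f,np.c_[uu.ravel(),vv.ravel()],d)
c,sn=np.cos(.109),np.sin(.109);q=(P[:,:2]-[.7089,.1386])@np.array([[c,-sn],[sn,c]])
for nm,m in [('front main',(abs(q[:,0]+.06)<.01)&(abs(abs(q[:,1])-.06)<.015)),('tongue',(abs(q[:,0]+.095)<.015)&(abs(q[:,1])<.03)),('tongue tip',(abs(q[:,0]+.148)<.004)&(abs(q[:,1])<.03)),('left',(abs(q[:,0]+.03)<.04)&(abs(q[:,1]-.07)<.008)),('right',(abs(q[:,0]+.03)<.04)&(abs(q[:,1]+.07)<.008)),('base beside',(abs(q[:,0]+.12)<.02)&(abs(abs(q[:,1])-.065)<.02))]:
    z=P[m,2];z=z[(z>0.01)&(z<.06)];print(nm,len(z),np.median(z).round(4))
rows(Rtool(.109-np.pi/2),[.5777,.1242,.16],24,dec=2)
E
```

```text
base-frame tcp -0.1186 -0.0001 0.1964 F base 0.1 0.9 -0.5 tq [-0.03  0.25 -0.01] w 0.0339 yaw 0.1099 lean 29.82 roll 0.0001 25.7
front main 130 0.038
tongue 241 0.0379
tongue tip 97 0.038
left 109 0.038
right 112 0.0382
base beside 504 0.03
[[0.0, 0.03, 0.04, 0.24, 0.91, 0.24], [0.0, 0.04, 0.04, 0.24, 0.92, 0.24], [0.0, 0.04, 0.04, 0.24, 0.91, 0.24], [-0.01, 0.04, 0.04, 0.24, 0.92, 0.24], [-0.01, 0.04, 0.04, 0.24, 0.91, 0.24]]
[[-0.01, 0.04, 0.04, 0.24, 0.92, 0.24], [-0.01, 0.04, 0.03, 0.24, 0.91, 0.24], [-0.01, 0.04, 0.03, 0.24, 0.92, 0.25], [-0.01, 0.04, 0.03, 0.24, 0.91, 0.25], [-0.02, 0.04, 0.03, 0.24, 0.92, 0.24]]
[[-0.02, 0.04, 0.03, 0.24, 0.91, 0.25], [-0.02, 0.04, 0.03, 0.24, 0.92, 0.25], [-0.02, 0.04, 0.03, 0.24, 0.91, 0.25], [-0.02, 0.04, 0.02, 0.25, 0.92, 0.24], [-0.02, 0.04, 0.02, 0.24, 0.91, 0.25]]
[[-0.02, 0.05, 0.02, 0.25, 0.92, 0.24], [-0.02, 0.05, 0.02, 0.24, 0.91, 0.25], [-0.02, 0.05, 0.02, 0.25, 0.92, 0.24], [-0.02, 0.05, 0.01, 0.24, 0.91, 0.25], [-0.02, 0.05, 0.01, 0.25, 0.92, 0.24]]
[[-0.02, 0.05, 0.01, 0.24, 0.91, 0.25], [-0.02, 0.04, 0.01, 0.25, 0.92, 0.24], [-0.02, 0.05, 0.0, 0.24, 0.91, 0.25], [-0.02, 0.04, 0.0, 0.25, 0.92, 0.24]]
end [0.5778 0.1242 0.1601] rest [-0.1  0.  -0.1] mm 0.02 deg max 0.92
```

View pics/w9.png

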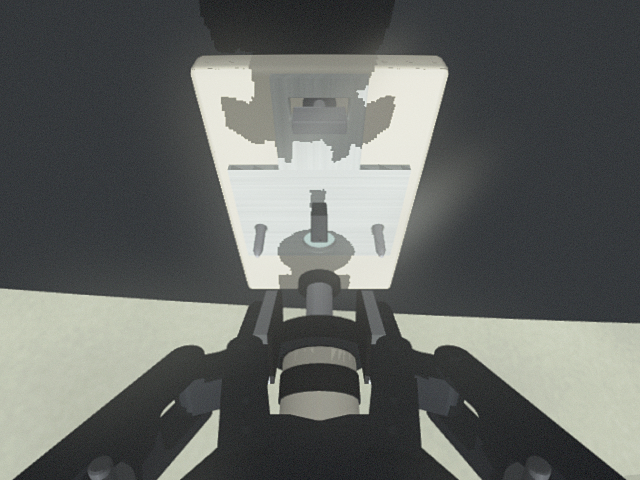

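The plate is flush: its top reads 38 mm at five spots and the base 30 mm. Pins show through both holes at (260,240) and (378,240), and the bar stands above the slot at (319,113). Now I turn upright over the bar.

>>> move_arm(
  commands=[
    [[0,0.04,0.04,0.24,0.92,0.24],[0,0.04,0.04,0.24,0.92,0.24],[0,0.04,0.04,0.24,0.91,0.24],[-0.01,0.04,0.04,0.24,0.92,0.24],[-0.01,0.04,0.04,0.24,0.91,0.24]],
  ],
)

```text
clock: 26.25
position: [0.5886, 0.1254, 0.1879]
tool_rot: [0.642, 0.541, -0.317, -0.442]
wrist_force: [-0.0, 0.3, 0.3]
width: 0.034
```

>>> move_arm(
  commands=[
    [[-0.01,0.04,0.04,0.24,0.92,0.24],[-0.01,0.04,0.03,0.24,0.91,0.24],[-0.01,0.04,0.03,0.24,0.92,0.25],[-0.01,0.04,0.03,0.24,0.91,0.25],[-0.02,0.04,0.03,0.24,0.92,0.24]],
  ],
)

```text
clock: 26.75
position: [0.5861, 0.1251, 0.1804]
tool_rot: [0.687, 0.423, -0.251, -0.535]
wrist_force: [-0.4, -0.6, -0.1]
width: 0.0343
```

>>> move_arm(
  commands=[
    [[-0.02,0.04,0.03,0.24,0.91,0.25],[-0.02,0.04,0.03,0.24,0.92,0.25],[-0.02,0.04,0.03,0.24,0.91,0.25],[-0.02,0.04,0.02,0.25,0.92,0.24],[-0.02,0.04,0.02,0.24,0.91,0.25]],
  ],
)

```text
clock: 27.25
position: [0.583, 0.1246, 0.1732]
tool_rot: [0.713, 0.292, -0.179, -0.612]
wrist_force: [-0.2, -1.0, -0.2]
width: 0.0342
```

>>> move_arm(
  commands=[
    [[-0.02,0.05,0.02,0.25,0.92,0.24],[-0.02,0.05,0.02,0.24,0.91,0.25],[-0.02,0.05,0.02,0.25,0.92,0.24],[-0.02,0.05,0.01,0.24,0.91,0.25],[-0.02,0.05,0.01,0.25,0.92,0.24]],
  ],
)

```text
clock: 27.75
position: [0.5804, 0.1246, 0.1652]
tool_rot: [0.717, 0.152, -0.102, -0.672]
wrist_force: [-1.0, -0.7, 0.3]
width: 0.0341
```

>>> move_arm(
  commands=[
    [[-0.02,0.05,0.01,0.24,0.91,0.25],[-0.02,0.04,0.01,0.25,0.92,0.24],[-0.02,0.05,0,0.24,0.91,0.25],[-0.02,0.04,0,0.25,0.92,0.24],[0,0,0,0,0,0]],
  ],
)

```text
clock: 28.25
position: [0.5784, 0.1238, 0.1597]
tool_rot: [-0.706, -0.038, 0.038, 0.706]
wrist_force: [0.2, -0.9, -0.4]
width: 0.034
```

>>> move_arm(
  commands=[
    [[0,0,0,0,0,0],[0,0,0,0,0,0],[0,0,0,0,0,0]],
  ],
)

```text
clock: 28.55
position: [0.5784, 0.1244, 0.1614]
tool_rot: [-0.706, -0.039, 0.038, 0.706]
wrist_force: [-0.6, -0.5, -0.2]
width: 0.0343
```

```bash
python3 st.py
python3 - <<'E'
from h import *
rows(Rtool(.109-np.pi/2),[.5777,.1242,.048],8,dec=2)
E
```

```text
base-frame tcp -0.1312 0.0001 0.1614 F base -0.6 -0.5 -0.2 tq [-0.05  0.01 -0.03] w 0.0343 yaw -1.4617 lean 0.15 roll 0.0027 28.55
[[0.0, 0.47, 0.0, 0.0, 0.0, 0.0], [0.0, 0.47, 0.0, 0.0, 0.0, 0.01], [-0.01, 0.47, 0.0, 0.0, 0.0, 0.0], [0.0, 0.47, 0.0, 0.0, 0.0, 0.01], [-0.01, 0.48, 0.0, 0.0, 0.0, 0.0]]
[[0.0, 0.47, 0.0, 0.0, 0.0, 0.01], [-0.01, 0.48, 0.0, 0.0, 0.0, 0.0], [0.0, 0.47, 0.0, 0.0, 0.0, 0.01]]
end [0.5777 0.1243 0.048 ] rest [-0.  -0.1 -0. ] mm 0.01 deg max 0.48
```

>>> move_arm(
  commands=[
    [[0,0.47,0,0,0,0],[0,0.47,0,0,0,0.01],[-0.01,0.47,0,0,0,0],[0,0.47,0,0,0,0.01],[-0.01,0.47,0,0,0,0]],
  ],
)

```text
clock: 29.05
position: [0.5776, 0.1242, 0.0892]
tool_rot: [-0.706, -0.038, 0.038, 0.706]
wrist_force: [0.2, 0.1, 1.5]
width: 0.0343
```

>>> move_arm(
  commands=[
    [[-0.01,0.47,0,0,0,0.01],[0,0.47,0,0,0,0],[0,0.4,0,0,0,0],[0,0.05,0,0,0,0],[0,0,0,0,0,0]],
  ],
)

```text
clock: 29.55
position: [0.5778, 0.1242, 0.049]
tool_rot: [-0.706, -0.038, 0.038, 0.706]
wrist_force: [0.6, -0.1, 0.4]
width: 0.0342
```

>>> move_arm(
  commands=[
    [[0,0,0,0,0,0],[0,0,0,0,0,0],[0,0,0,0,0,0],[0,0,0,0,0,0],[0,0,0,0,0,0]],
  ],
  hand=1,
)

```text
clock: 30.05
position: [0.5782, 0.1241, 0.0505]
tool_rot: [0.706, 0.039, -0.038, -0.706]
wrist_force: [-4.1, -0.2, 5.5]
width: 0.0083
```

```bash
python3 st.py
```

```text
base-frame tcp -0.1315 -0.0001 0.0505 F base -4.1 0.3 5.5 tq [-0.1   0.54 -0.04] w 0.0083 yaw -1.4625 lean 0.07 roll 0.0012 30.05
```

>>> move_arm(
  commands=[
    [[0,0,0,0,-0.94,0],[0,0,0,0,-0.94,0],[0,0,0,0,-0.94,0],[0,0,0,0,-0.94,0],[0,0,0,0,-0.94,0]],
  ],
)

```text
clock: 30.55
position: [0.5782, 0.1242, 0.0505]
tool_rot: [0.69, 0.154, -0.153, -0.69]
wrist_force: [-3.6, -0.5, 5.6]
width: 0.0082
```

>>> move_arm(
  commands=[
    [[0,0,0,0,-0.94,0],[0,0,0,0,-0.94,0],[0,0,0,0,-0.94,0],[0,0,0,0,-0.94,0],[0,0,0,0,-0.94,0]],
  ],
)

```text
clock: 31.05
position: [0.5782, 0.1242, 0.0505]
tool_rot: [0.656, 0.265, -0.264, -0.656]
wrist_force: [-3.8, -0.2, 5.2]
width: 0.0082
```

>>> move_arm(
  commands=[
    [[0,0,0,0,-0.94,0],[0,0,0,0,-0.94,0],[0,0,0,0,-0.94,0],[0,0,0,0,-0.94,0],[0,0,0,0,-0.94,0]],
  ],
)

```text
clock: 31.55
position: [0.5782, 0.1243, 0.0505]
tool_rot: [0.604, 0.369, -0.368, -0.604]
wrist_force: [-4.3, 0.4, 4.5]
width: 0.008
```

>>> move_arm(
  commands=[
    [[0,0,0,0,-0.94,0],[0,0,0,0,-0.94,0],[0,0,0,0,-0.94,0],[0,0,0,0,-0.94,0],[0,0,0,0,-0.94,0]],
  ],
)

```text
clock: 32.05
position: [0.5782, 0.1243, 0.0505]
tool_rot: [0.536, 0.462, -0.461, -0.535]
wrist_force: [-3.6, 0.0, 6.4]
width: 0.0082
```

>>> move_arm(
  commands=[
    [[0,0,0,0,-0.93,0],[0,0,0,0,-0.93,0],[0,0,0,0,-0.93,0],[0,0,0,0,-0.93,0],[0,0,0,0,0,0]],
  ],
)

```text
clock: 32.55
position: [0.5782, 0.1243, 0.0505]
tool_rot: [0.472, 0.527, -0.527, -0.471]
wrist_force: [-4.0, -1.3, 6.4]
width: 0.0078
```

>>> move_arm(
  commands=[
    [[0,0,0,0,0,0],[0,0,0,0,0,0]],
  ],
)

```text
clock: 32.75
position: [0.5782, 0.1243, 0.0505]
tool_rot: [0.472, 0.527, -0.526, -0.472]
wrist_force: [-3.0, -0.8, 6.1]
width: 0.0079
```

```bash
python3 st.py
```

```text
base-frame tcp -0.1315 0.0 0.0505 F base -3.0 -0.5 6.1 tq [0.02 0.66 0.07] w 0.0079 yaw 0.1098 lean 0.08 roll 0.0002 32.75
```

Turned 90° (tool yaw 0.1098 vs base 0.109). Release, rise and check.

>>> move_arm(
  commands=[
    [[0,0,0,0,0,0],[0,0,0,0,0,0],[0,0,0,0,0,0],[0,0,0,0,0,0]],
  ],
  hand=0.2,
)

```text
clock: 33.15
position: [0.5779, 0.1242, 0.0493]
tool_rot: [0.472, 0.527, -0.526, -0.472]
wrist_force: [0.5, -0.4, -0.5]
width: 0.0343
```

>>> move_arm(
  commands=[
    [[0,-0.4,0,0,0,0],[0,-1,0,0,0,0],[0,-1,0,0,0,0],[0,-1,0.3,0,0,0],[0,-1,0.5,0,0,0]],
  ],
)

```text
clock: 33.65
position: [0.5543, 0.1214, 0.1837]
tool_rot: [0.472, 0.527, -0.526, -0.471]
wrist_force: [0.7, -0.3, 0.3]
width: 0.0342
```

>>> move_arm(
  commands=[
    [[0,-1,0.6,0,0,0],[0,0,0.6,0,0,0],[0,0,0,0,0,0],[0,0,0,0,0,0],[0,0,0,0,0,0]],
  ],
)

```text
clock: 34.15
position: [0.5183, 0.1176, 0.2108]
tool_rot: [0.472, 0.527, -0.527, -0.472]
wrist_force: [0.9, -0.4, 0.1]
width: 0.0342
```

```bash
python3 st.py
python3 - <<'E'
from h import *
s=state();f=wristfix(grab_frame('wrist'),s)
vv,uu=np.mgrid[0:480:2,0:640:2];d=f['depth'][vv,uu].ravel();P=unproj(f,np.c_[uu.ravel(),vv.ravel()],d)
c,sn=np.cos(.109),np.sin(.109);q=(P[:,:2]-[.7089,.1386])@np.array([[c,-sn],[sn,c]])
for nm,m in [('front main',(abs(q[:,0]+.06)<.01)&(abs(abs(q[:,1])-.06)<.015)),('tongue',(abs(q[:,0]+.095)<.012)&(abs(q[:,1])<.03)),('tongue tip',(abs(q[:,0]+.15)<.004)&(abs(abs(q[:,1])-.02)<.008)),('left',(abs(q[:,0]+.03)<.04)&(abs(q[:,1]-.07)<.008)),('right',(abs(q[:,0]+.03)<.04)&(abs(q[:,1]+.07)<.008)),('base beside',(abs(q[:,0]+.12)<.02)&(abs(abs(q[:,1])-.065)<.02))]:
    z=P[m,2];z=z[(z>0.01)&(z<.06)];print(nm,len(z),np.median(z).round(4))
g=grab_frame('top')
for l in ['slide_box','oil_bottle','stain_jar']: print(l,[(unproj(g,r['location'],z=.0)[0].round(3),r['location']) for r in spot_point(l,'top')[:1]])
u=proj(f,T([.7089,.1386,.109],[[-.08,0,.038]]))[0].astype(int);r0=max(0,u[1]-110);c0=max(0,u[0]-140)
save('w10.png',cv2.resize(f['pixels'][r0:r0+220,c0:c0+280],None,fx=2.6,fy=2.6,interpolation=cv2.INTER_CUBIC))
E
```

```text
base-frame tcp -0.1917 -0.0002 0.2108 F base 0.8 -0.5 0.1 tq [0.06 0.   0.02] w 0.0342 yaw 0.1095 lean 0.01 roll 0.0002 34.15
front main 0 nan
tongue 280 0.038
tongue tip 66 0.0381
left 0 nan
right 0 nan
base beside 635 0.0301
slide_box [(array([0.348, 0.401, 0.   ]), [191.9, 307.5])]
oil_bottle [(array([0.518, 0.419, 0.   ]), [187.2, 252.7])]
stain_jar [(array([ 0.533, -0.462,  0.   ]), [469.8, 245.9])]
  return _methods._mean(a, axis=axis, dtype=dtype,
  ret = ret.dtype.type(ret / rcount)
```

View pics/w10.png

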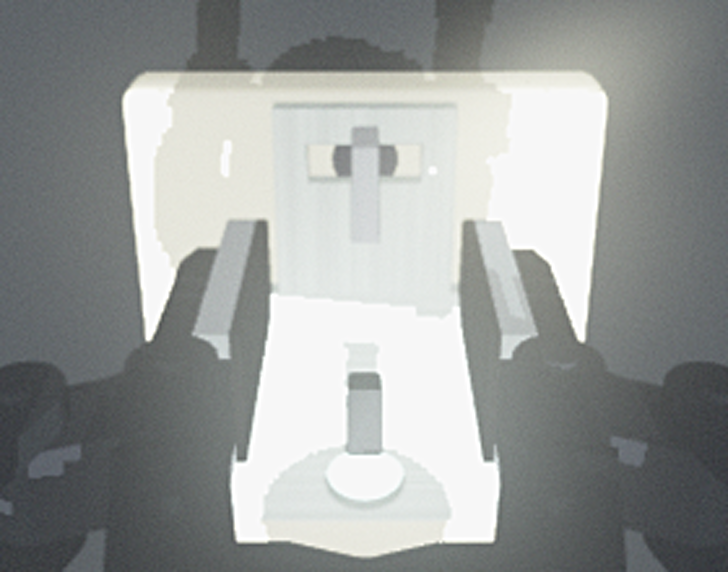

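The picture shows the bar crosswise over the slot (bar at (366,185), slot from 307 to 422 at y=161), with the plate flush. The other things have not moved, and the gripper is clear.

```bash
python3 -c "
from workcell import *
print(hand_in())"
```

```text
the job is handed in; nothing more can be done
None
```

The plate is fitted and locked, and the job is handed in at about 34 s. I turned the lock bar to 0, carried the plate over with the 30° lean, and lowered it by its grip until it touched the base. I then turned the bar to about +1.57 and backed the gripper clear.

- **Seating:** contact came at the expected height. After release, depth readings put the plate top at 38 mm at five spots and the base top at 30 mm, which is flush. In the final view, after locking, only the tongue could be re-measured (38 mm). The main part was out of the usable view.
- **Lock:** the last picture shows the bar crosswise over the slot, and the tool turned 90° in line with the base to within 0.001 rad.
- **Forces:** the readings I saw during the job stayed below about 15 N at the wrist.
- **Other things:** the networks' pixel positions for the slide box, bottle and jar are within about 3 pixels (roughly 8 mm) of the start. I took that as unmoved. The robot was clear at hand-in.
- **Disagreement:** the wrist camera read about 2 mm short in x compared with the overhead camera and with the lock bar's axis as found by gripping it. I corrected for it from a view of the bar in the slot before lowering the plate.

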